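# Put the power-supply parts back on their own pads

### The arm

A 6-joint arm with a two-finger parallel gripper is mounted at the origin on the work surface. World frame = base frame: x ahead of the robot, y to its left, z up, the work surface at z = 0. Lengths are in mm, angles in rad, forces in N, time in s.
With the tool pointing down it reaches from about 425 to 950 mm from the base axis. Payload 3.5 kg.
Tool frame: the origin (TCP) lies at the very end of the fingers, on their centre line; the grasp point (between the pads) lies behind it (robot.hold_point_z is the z of the grasp point in the tool frame, in mm); z points along the fingers, y is the line along which they close (so a half turn about z gives the same grasp; the last joint's range is limited). The gripper opens to 85 mm and grips with 20 to 120 N. Pads are 22 mm wide; open, the fingers measure 114 mm over their backs; the gripper's body (76 mm by 85 mm) begins 54 mm behind the grasp point. The pads swing forward as they close: fully open they stand 13 mm farther back than shut.
Start: joints at [-1.383, 0.286, 1.577, -0, 1.279, -0.15], TCP at [223.726, -636.83, 198.325] pointing down, gripper open.
Joint ranges: [-2.77, 2.77], [-0.9, 2.22], [0.21, 2.48], [-1.53, 4.67], [0.24, 2.81], [-2.84, 2.84]. Speed limits (rad/s): [2.79, 2.79, 3.14, 3.14, 3.14, 3.14].

### API

Orientations are given as [roll, pitch, yaw] about the fixed x, y, z axes, in that order (R = Rz(yaw) Ry(pitch) Rx(roll)).
In Python, from plant import robot, optics, ticket gives the robot as it stands. The module is installed in compiled form; this text tells all that it offers.
- The arm moves only by the tool jog_arm, never from a script. Its argument "series" is a list of rows, each a list of 7 numbers: the opening, from -1 (shut) to 1 (fully open), so that 0 is half open, then the shift along the tool's x, y, z in cm, then the turn, a rotation vector about the tool's x, y, z in degrees. A call has exactly 8 rows; each row shifts and turns the commanded pose from where the row before left it, along the tool's axes as they then stand; what a row does not reach is not made up. A row lasts 1/10 s, in which the tool goes at most 50 mm and 8.59 degrees, less where a joint would pass 70% of its speed; a pose out of reach is approached as far as the arm can. A call is refused whole if a number of a shift passes 5 or a number of a turn 8.59, either way. A call with a gripper value outside its range is refused whole. The fingers move at their own pace and stop on an object; "force" is the grip in N (left out, the last holds). Time passes only in rows, so rows that do not move let the fingers close, or fill a call up. It gives the time, the measured TCP pose, the force, the opening and the grip force at its end, in the units of the state.
- robot.observe(): the state, without advancing time (a new reading comes with each control period).
- optics.snapshot(name): name is "scene" or "side" or "wrist"; returns the picture (480x640x3 uint8, red, green, blue); there is no depth.
- optics.camera_info(name): a dict with "fovy" (degrees; the focal length in pixels is half the picture's height over the tangent of half this angle, whatever the lens; pixels are square), "cx", "cy" (the principal point, pixels), "R" (3x3) and "t" (3): a world point X has camera coordinates R X + t. Camera axes: x right, y down, z forward; pixel columns grow to the right and rows downward; lengths in mm; the calibration is good to about 2 mm. A picture is of the moment at which its call begins: read the wrist's pose just before it. camera_info takes no time and is no camera call; for the wrist camera it gives the pose at the moment of the call.
- ticket.sign_off(): hands the job in; it is judged then, once.
The state is a dict: "clock": time; "q": joint angles; "qd": joint speeds; "tau": joint torques, N m; "tool_pos": TCP position; "ee_rot": TCP orientation; "ft_force": force on the tool from outside, world axes, zero at the start; "moment": the same for the moment, N m; "finger_gap": opening from 0.0 (shut) to 1.0 (fully open); "gripper_force": force on a finger pad.
Only numpy, scipy, OpenCV 4.12 (cv2) and the standard library are available. Lean on these libraries where they do the work, as an engineer would, in place of code of your own. Each camera call takes 0.05 s, during which the arm holds its last target. There are 200 camera calls.

### The job

The four power-supply parts on the blue mat stand on each other's pads: move every part to the pad of its own outline (capacitor on the round pad, ring choke on the ring pad, transformer on the square pad, heat sink on the long pad), centred, upright, and the transformer and heat sink lined up with their pads. Every pad is taken, so begin by setting one part down in the empty tray, let go of it, and use that as the free spot; at the end the tray is empty again. Set parts down without dropping or tipping them, and leave the multimeter, solder spool, bottle and screwdriver where they are.

Things in the scene. Friction and masses are not known exactly. Their poses are not given: they have to be found in the camera images.
- cap_mid (a point): Electrolytic capacitor: an upright black cylinder with a bright top, 30 mm in diameter, 50 mm high, about 60 g. The point is its centre, 25 mm above its underside; z is its axis, upright.
- choke_mid (a point): Ring choke: a flat-lying ring wound with copper wire, outside diameter 56 mm (the wound outside is slightly ribbed, 56 to 58 mm), hole about 22 mm, 30 mm high, about 150 g. The point is its centre (in the middle of the hole), 15 mm above its underside; z up.
- transformer_mid (a point): Transformer: a block, square from above, 46 x 46 mm and 42 mm high, dark steel core with copper winding and white bobbin edges, about 300 g. The point is its centre, 21 mm above its underside; x and y are square to its sides, z up.
- heatsink_mid (a point): Heat sink: a long finned bare-aluminium block, 90 mm long (x), 44 mm wide (y), 32 mm high, fins upward and running along its length, about 200 g. The point is its centre, 16 mm above its underside; it is gripped across its 44 mm width. z up.
- pad_round_top (a point): Round pad of cork, 64 mm in diameter, no hole (the smaller of the two round-edged pads): the capacitor's place. Its origin is the centre of the pad's top face, 9 mm above the bench; z up. Fixed; 6 mm thick on a 3 mm blue mat. 
- pad_ring_top (a point): Ring-shaped pad of cork, 84 mm outside diameter with a 22 mm hole that a part standing on it hides (the larger of the two round-edged pads): the ring choke's place. Its origin is the centre of the pad's top face, 9 mm above the bench; z up. Fixed; 6 mm thick on a 3 mm blue mat. 
- pad_square_top (a point): Square pad of cork, 64 x 64 mm, x and y square to its sides: the transformer's place. Its origin is the centre of the pad's top face, 9 mm above the bench; z up. Fixed; 6 mm thick on a 3 mm blue mat. 
- pad_long_top (a point): Oblong pad of cork, 110 mm long (x) by 60 mm wide (y): the heat sink's place. Its origin is the centre of the pad's top face, 9 mm above the bench; z up. Fixed; 6 mm thick on a 3 mm blue mat. 
- tray: Empty parking tray of bare aluminium, open on top, 116 mm (x) by 96 mm (y) outside, walls 3 mm thick and 10 mm high over all. The origin is the centre of its underside, 3 mm above the bench; its inner floor lies 3 mm above the origin (6 mm above the bench). Fixed.
- meter: Bystander: analogue multimeter lying flat on the bench, a black box 95 (x) x 140 (y) x 45 mm with a white scale and a dial; origin at the centre of its underside.
- spool: Bystander: spool of solder standing on the mat, 58 mm in diameter, 40 mm high; origin at the centre of its underside.
- flux: Bystander: small bottle standing on the mat, 40 mm in diameter, 75 mm high; origin at the centre of its underside.
- driver: Bystander: screwdriver with a green handle lying on the mat, about 180 mm long along its x (handle towards -x), lying across in front of the robot; its origin lies on its length, at the underside.
Not all that is in view belongs to the job. What is meant by the part that bears choke_mid is not green or purple, and is the smaller of those in its own colour.

How it is judged:
By the outcome, as a careful person would: the job done as asked, in the order asked, and still so for the second after the job is handed in, with the robot touching nothing.
It also fails if it takes over 128 s, if anything falls off the work surface, if the arm or the gripper's body presses on something with over 40 N, if the wrist force passes 120 N, or if a joint passes its speed limit or range.

## Working session

There is one attempt and no reset: what is moved stays moved. The work goes in short steps, Python scripts to look and compute and a tool call to move; the robot and the scene stay as the last step left them, time stands still between calls to the robot, and variables do not carry over. Pictures are saved under pics/ and viewed, at most 14 in all, crops included, and the job is handed in when it is done.

Besides the shell and the picture viewer there is one more tool, called as name([rows], argument=value, ...), one row to a line, values as JSON. jog_arm: Moves the arm, as the interface text tells. Its arguments: {"type":"object","properties":{"series":{"type":"array","items":{"type":"array","items":{"type":"number"}}},"force":{"type":"number"}},"required":["series"]}

```bash
mkdir -p pics
python3 - <<'E'
from plant import robot, optics
import cv2,json
print(robot.observe(), getattr(robot,'hold_point_z',None))
for n in ("scene","side"):
    im=optics.snapshot(n); cv2.imwrite(f"pics/{n}0.png",im[:,:,::-1]); print(n,optics.camera_info(n))
E
```

```text
{'clock': 0.0, 'q': array([-1.38301688e+00,  2.87204747e-01,  1.57817167e+00, -9.82442448e-06,
        1.27862860e+00, -1.49980902e-01]), 'qd': array([-0.00055429, -0.00069075,  0.00187881,  0.001204  ,  0.00052907,
        0.00064602]), 'tau': array([ 6.63563242e-04, -4.05978727e+01, -2.92624676e+01, -7.23953872e-05,
        5.83372079e-03, -1.44079598e-05]), 'tool_pos': array([ 223.57561539, -636.11233641,  196.92411853]), 'ee_rot': array([-3.13920596e+00, -3.51158181e-04,  3.37762772e-01]), 'ft_force': array([-0.13220974,  0.72334814,  0.70460545]), 'moment': array([-0.05002764, -0.04954159, -0.0360066 ]), 'gripper_force': 0.0, 'finger_gap': 1.002112219121749} -18.700000000000003
scene {'fovy': 50.86144173662614, 'cx': 325.23494772099104, 'cy': 229.07124751780725, 'R': array([[ 0.68117725,  0.73208734, -0.00675873],
       [ 0.49715303, -0.46931795, -0.72978046],
       [-0.53743503,  0.49374973, -0.68364815]]), 't': array([-432.27095112, -186.67961543, 1264.61548825])}
side {'fovy': 50.29998775293638, 'cx': 318.2251366263709, 'cy': 242.28642037703, 'R': array([[-0.98173182, -0.18915959, -0.02052535],
       [-0.1140646 ,  0.6714437 , -0.73222444],
       [ 0.15228889, -0.71650681, -0.68075405]]), 't': array([ 560.95951915,   45.37843527, 1227.2889603 ])}
```

View pics/scene0.png

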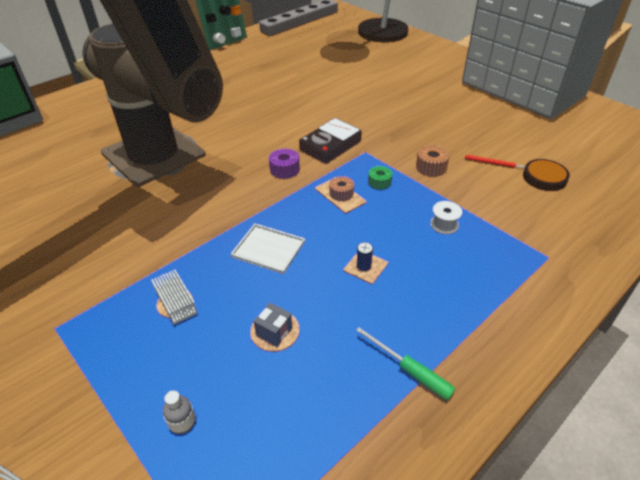

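View pics/side0.png

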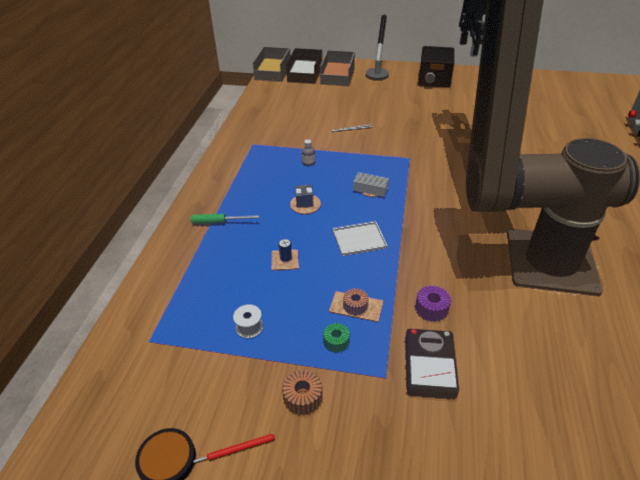

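The scene view shows four rings: purple (284,163), green (380,177), a big copper one off the mat (432,161) and a smaller copper one on the oblong pad (342,188). The last fits: it is neither green nor purple, and it is the smaller of the two copper rings. The heat sink (174,297) is on the round pad, the transformer (273,325) on the ring pad and the capacitor (365,257) on the square pad. The tray is at (268,247). I'll confirm with a crop and measure coarsely.

```bash
cat > h.py <<'E'
import numpy as np, cv2
from plant import robot, optics
def K(c):
    f=240/np.tan(np.radians(c['fovy'])/2); return f,c['cx'],c['cy']
def cast(c,uv,z):
    f,cx,cy=K(c); uv=np.atleast_2d(np.asarray(uv,float)).reshape(-1,2)
    d=np.c_[(uv[:,0]-cx)/f,(uv[:,1]-cy)/f,np.ones(len(uv))]@c['R']
    o=-c['R'].T@c['t']; return (o+d*((z-o[2])/d[:,2])[:,None])[:,:2]
def proj(c,X):
    f,cx,cy=K(c); p=np.atleast_2d(X)@c['R'].T+c['t']; return np.c_[p[:,0]/p[:,2]*f+cx,p[:,1]/p[:,2]*f+cy]
def hsv(im): return cv2.cvtColor(im,cv2.COLOR_RGB2HSV)
def blobs(m,amin):
    n,l,s,c=cv2.connectedComponentsWithStats(m.astype(np.uint8)); return [(l==i,s[i],c[i]) for i in range(1,n) if s[i,4]>amin]
E
python3 - <<'E'
from h import *
ims={n:cv2.imread(f'pics/{n}0.png')[:,:,::-1] for n in('scene','side')}
a=cv2.resize(ims['scene'][140:220,250:470],None,fx=3,fy=3,interpolation=2)
b=cv2.resize(ims['side'][270:430,260:480],None,fx=2,fy=2,interpolation=2); b=cv2.copyMakeBorder(b,0,0,0,660-440,0)
cv2.imwrite('pics/crop1.png',np.vstack([a,b])[:,:,::-1])
for n,im in ims.items():
    c=optics.camera_info(n); h=hsv(np.ascontiguousarray(im))
    blue=cv2.morphologyEx(((h[...,0]>100)&(h[...,0]<125)&(h[...,1]>150)).astype(np.uint8),cv2.MORPH_OPEN,np.ones((3,3)))
    cs,_=cv2.findContours(blue,cv2.RETR_EXTERNAL,cv2.CHAIN_APPROX_SIMPLE); hull=cv2.convexHull(max(cs,key=cv2.contourArea))
    mat=cv2.fillConvexPoly(np.zeros((480,640),np.uint8),hull,1)
    non=((mat>0)&(blue==0))
    print(n)
    for m,s,ce in blobs(non,60): 
        p=cast(c,ce,15)[0]; cork=m&(h[...,0]<20)&(h[...,1]>80)&(h[...,2]>150)
        ys,xs=np.nonzero(cork); q=cast(c,np.c_[xs,ys],9) if len(xs)>10 else None
        print(ce.round(),s[4],p.round(), None if q is None else (q.mean(0).round(),q.min(0).round(),q.max(0).round(), cv2.minAreaRect(q.astype(np.float32))))
E
```

```text
scene
[380. 176.] 505 [465. 332.] None
[341. 193.] 1170 [447. 223.] (array([442., 226.]), array([390., 190.]), array([499., 277.]), ((445.02435302734375, 234.0892791748047), (81.22459411621094, 106.31531524658203), 85.37169647216797))
[445. 217.] 899 [655. 327.] None
[268. 248.] 2422 [470.  -2.] None
[365. 264.] 1115 [633. 107.] (array([640., 103.]), array([602.,  71.]), array([668., 142.]), ((633.3607177734375, 107.11176300048828), (59.97666931152344, 61.40645217895508), 13.868675231933594))
[173. 297.] 1643 [ 452. -204.] (array([ 456., -231.]), array([ 437., -238.]), array([ 476., -225.]), ((455.5274963378906, -231.9131317138672), (10.526336669921875, 39.11697769165039), 79.72578430175781))
[274. 329.] 1853 [ 631. -115.] (array([ 646., -120.]), array([ 597., -153.]), array([669., -74.]), ((638.7357788085938, -118.25859069824219), (78.61878967285156, 58.28139114379883), 62.88106918334961))
[401. 358.] 760 [815.  -2.] None
[178. 412.] 1125 [ 650. -313.] None
side
[308. 156.] 232 [ 665. -326.] None
[370. 185.] 733 [ 463. -215.] (array([ 463., -178.]), array([ 448., -182.]), array([ 476., -175.]), ((462.2259521484375, -178.1649169921875), (5.251288414001465, 28.752742767333984), 81.00777435302734))
[305. 200.] 699 [ 631. -115.] (array([626., -97.]), array([ 589., -145.]), array([668., -70.]), ((627.77099609375, -104.26896667480469), (77.86512756347656, 66.92621612548828), 18.666227340698242))
[229. 218.] 254 [812.  -9.] None
[359. 238.] 1420 [464.  11.] None
[284. 257.] 701 [633. 109.] (array([632., 117.]), array([597.,  75.]), array([667., 144.]), ((631.8380737304688, 110.675537109375), (58.446529388427734, 61.95448303222656), 14.281003952026367))
[356. 305.] 1325 [442. 228.] (array([441., 223.]), array([388., 176.]), array([498., 258.]), ((442.0359802246094, 215.72174072265625), (77.26192474365234, 106.54080963134766), 85.07804107666016))
[248. 321.] 857 [665. 312.] None
[336. 337.] 631 [472. 321.] None
```

View pics/crop1.png

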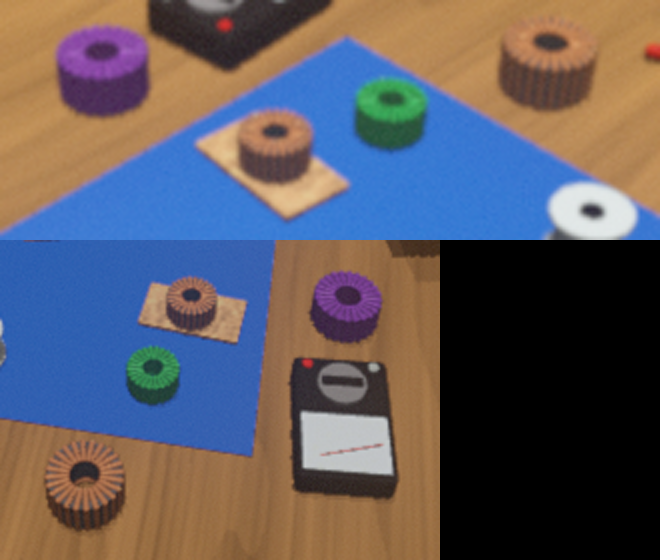

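The crop confirms it: the smaller copper ring stands on the oblong pad (scene 342,188), and the big one lies off the mat. The coarse positions agree between the two views, so I'm moving towards the capacitor and looking with the wrist camera on the way.

jog_arm([
  [1,3.5,-3.2,-1.2,0,0,0],
  [1,3.5,-3.2,-1.2,0,0,0],
  [1,3.5,-3.2,-1.2,0,0,0],
  [1,3.5,-3.2,-1.2,0,0,0],
  [1,3.5,-3.2,-1.2,0,0,0],
  [1,3.5,-3.2,-1.2,0,0,0],
  [1,3.5,-3.2,0,0,0,0],
  [1,0,0,0,0,0,0],
], force=40)

```text
clock: 0.9
tool_pos: [382.7, -340.0, 270.8]
ee_rot: [-3.141, -0.002, 0.344]
ft_force: [-1.0, -0.7, 0.9]
finger_gap: 1.002
gripper_force: 0.0
```

```bash
cat > w.py <<'E'
import sys,pickle; from h import *
s=robot.observe(); c=optics.camera_info('wrist'); im=optics.snapshot('wrist')
cv2.imwrite(f'pics/w{sys.argv[1]}.png',im[:,:,::-1]); pickle.dump((s,c),open(f'pics/w{sys.argv[1]}.pkl','wb'))
print(s['clock'],s['tool_pos'].round(1),s['ee_rot'].round(4),'cam at',(-c['R'].T@c['t']).round(),'axis',c['R'][2].round(2),c['fovy'])
for n,X in dict(heats=(455,-205,9),ringp=(631,-108,9),sq=(632,108,9),longp=(444,218,9),tray=(468,5,6)).items(): print(n,proj(c,X).round())
E
python3 w.py 1
```

```text
0.9 [ 382.7 -340.   270.8] [-3.1413e+00 -1.6000e-03  3.4400e-01] cam at [ 457. -313.  447.] axis [-0.29 -0.1  -0.95] 58.47900487950709
heats [[211.  61.]]
ringp [[ 152. -205.]]
sq [[-131. -331.]]
longp [[-274. -107.]]
tray [[-12. -39.]]
```

jog_arm([
  [1,3.7,-3.3,0,0,0,0],
  [1,3.7,-3.3,0,0,0,0],
  [1,3.7,-3.3,0,0,0,0],
  [1,3.7,-3.3,0,0,0,0],
  [1,3.7,-3.3,0,0,0,0],
  [1,3.7,-3.3,0,0,0,0],
  [1,3.7,-3.3,0,0,0,0],
  [1,0,0,0,0,0,0],
])

```text
clock: 1.75
tool_pos: [549.9, -37.0, 269.3]
ee_rot: [-3.14, 0.0, 0.343]
ft_force: [-1.1, -0.7, -0.5]
finger_gap: 0.996
gripper_force: 0.0
```

```bash
python3 w.py 2; python3 -c "
import cv2,numpy as np
cv2.imwrite('pics/w12.png',cv2.resize(np.hstack([cv2.imread('pics/w1.png'),cv2.imread('pics/w2.png')]),(800,300),interpolation=cv2.INTER_AREA))"
```

```text
1.75 [549.9 -37.  269.3] [-3.1396e+00  2.0000e-04  3.4290e-01] cam at [625. -10. 445.] axis [-0.29 -0.1  -0.95] 58.47900487950709
heats [[431. 309.]]
ringp [[415. 128.]]
sq [[203.  46.]]
longp [[ 53. 194.]]
tray [[257. 238.]]
```

View pics/w12.png

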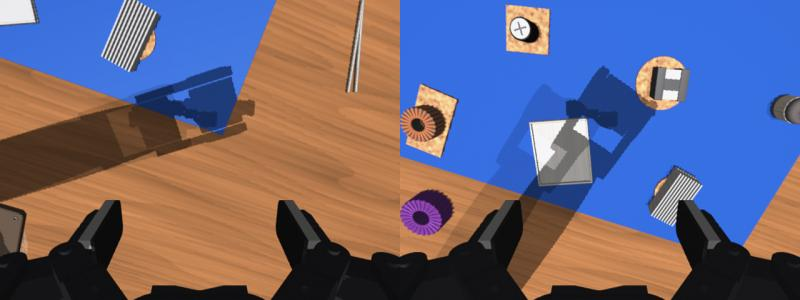

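The w2 picture, with the camera about 445 mm up, shows in full-size pixels: capacitor on the square pad (203,46), transformer on the round-edged pad with the larger edge (425,133), tray (257,245), heat sink (440,310), and choke (30,200). I'll measure from it.

```bash
python3 - <<'E'
from h import *; import pickle
im=np.ascontiguousarray(cv2.imread('pics/w2.png')[:,:,::-1]); s,c=pickle.load(open('pics/w2.pkl','rb')); h=hsv(im).astype(int)
blue=(h[...,0]>100)&(h[...,0]<130)&(h[...,1]>120)
roi=dict(sq=(165,0,245,95),ring=(370,80,470,185),tray=(200,180,320,305),round=(395,260,500,365),long=(0,125,105,260))
def pts(m): ys,xs=np.nonzero(m); return np.c_[xs,ys]
for n,(x0,y0,x1,y1) in roi.items():
    M=np.zeros((480,640),bool); M[y0:y1,x0:x1]=1
    non=max(blobs(M&~blue,100),key=lambda b:b[1][4])[0]
    cork=M&(h[...,0]<22)&(h[...,1]>60)&(h[...,2]>130)&non
    rect=lambda p:(lambda r:(np.round(r[0],1),np.round(r[1],1),round(r[2],1)))(cv2.minAreaRect(p.astype(np.float32)))
    print(n,'area',non.sum(),'cork',cork.sum(),pts(non).min(0),pts(non).max(0))
    if n=='tray': print(' z13',rect(cast(c,pts(non),13)))
    else:
        k=cv2.morphologyEx(cork.astype(np.uint8),cv2.MORPH_OPEN,np.ones((3,3)))>0
        p=cast(c,pts(k),9); print(' cork z9',rect(p),[np.round(v,1) for v in cv2.minEnclosingCircle(p.astype(np.float32))])
    sat=M&non&(h[...,1]<60)
    for z in dict(sq=[59],ring=[51],round=[41]).get(n,[]):
        for m,st,ce in blobs(sat&(h[...,2]>110),30): print('  bright',st,cast(c,ce,z)[0].round(1),rect(cast(c,pts(m),z)))
E
python3 - <<'E'
import cv2
im=cv2.imread('pics/w2.png'); cv2.imwrite('pics/w2c.png',cv2.resize(im[0:370,0:500],(800,592),interpolation=2))
E
```

```text
sq area 5227 cork 3396 [169   7] [240  87]
 cork z9 (array([630.7, 106.6]), array([63.4, 63.6]), 14.3) [array([630.5, 106.7]), np.float64(44.0)]
  bright [176  28  32  35 858] [629.1 103.4] (array([628.9, 103.6]), array([25.8, 25.5]), 15.1)
ring area 5915 cork 2539 [376  90] [463 176]
 cork z9 (array([ 625.6, -108.1]), array([82.5, 72.2]), 14.5) [array([ 627. , -113.3]), np.float64(41.4)]
  bright [ 408  108   56   58 2449] [ 630.9 -117.5] (array([ 629. , -118.3]), array([48.2, 44.6]), 16.0)
tray area 9569 cork 0 [206 188] [308 297]
 z13 (array([463.9,   0.8]), array([118.5,  96.9]), 23.7)
round area 6392 cork 170 [397 266] [499 364]
 cork z9 (array([ 461.5, -181.3]), array([ 8.4, 35.7]), 80.9) [array([ 461.1, -183.7]), np.float64(17.9)]
  bright [ 401  277   83   85 2131] [ 461.9 -204.7] (array([ 458.8, -206.9]), array([45.8, 90.7]), 80.5)
long area 6913 cork 4755 [  0 134] [ 92 252]
 cork z9 (array([441.5, 229.8]), array([ 76.3, 109.6]), 85.3) [array([440.7, 221.9]), np.float64(61.6)]
```

View pics/w2c.png

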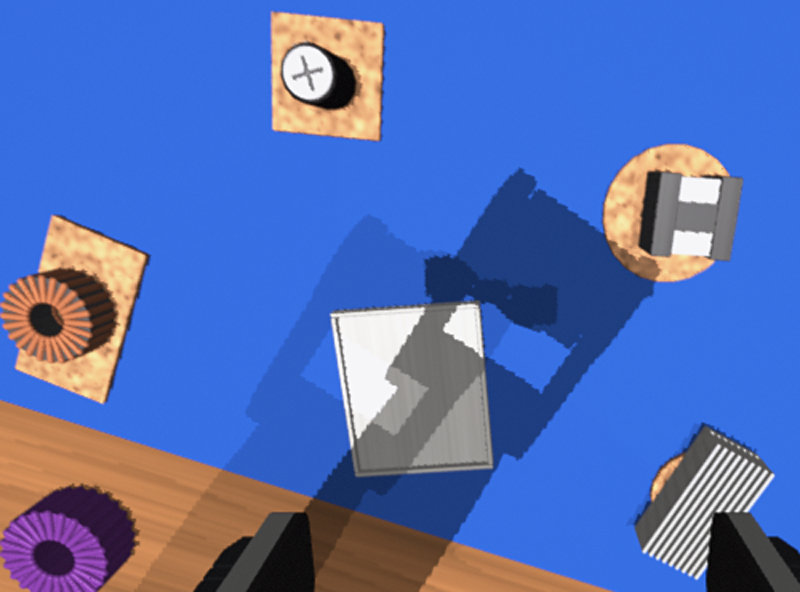

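Capacitor top is at (629,103.5) and its square pad at (630.7,106.6). The pad measures 63.5 mm against 64 mm given, and the tray, at (464,1), 118x97 mm against 116x96 mm. Moving over the capacitor.

jog_arm([
  [1,3.05,-2.65,2,0,0,0],
  [1,3.05,-2.65,2,0,0,0],
  [1,3.05,-2.65,2,0,0,0],
  [1,3.05,-2.65,2,0,0,0],
  [1,0,0,4,0,0,0],
  [1,0,0,4,0,0,0],
  [1,0,0,2,0,0,0],
  [1,0,0,0,0,0,0],
])

```text
clock: 2.6
tool_pos: [625.1, 97.6, 84.9]
ee_rot: [-3.139, 0.01, 0.335]
ft_force: [1.0, -0.1, -0.2]
finger_gap: 1.003
gripper_force: 0.0
```

```bash
cat > d.py <<'E'
# d.py x y z [yawdeg]: shift in tool axes (cm) and turn about tool z (deg) from here
import sys; from h import *
from scipy.spatial.transform import Rotation as Ro
s=robot.observe(); a=[float(v) for v in sys.argv[1:]]; R=Ro.from_euler('xyz',s['ee_rot'])
print(s['clock'],s['tool_pos'].round(1),np.degrees(s['ee_rot']).round(2),'q6',s['q'][5].round(2),'cm',(R.inv().apply(np.array(a[:3])-s['tool_pos'])/10).round(2),end=' ')
if len(a)>3:
    d=(np.degrees(s['ee_rot'][2])-a[3]+90)%180-90; print('turn z',d.round(1))
E
python3 d.py 629 103.5 18; python3 w.py 3 | head -1
python3 - <<'E'
from h import *; import pickle
im=np.ascontiguousarray(cv2.imread('pics/w3.png')[:,:,::-1]); s,c=pickle.load(open('pics/w3.pkl','rb')); h=hsv(im)
for m,st,ce in blobs((h[...,1]<60)&(h[...,2]>140),300): print(st,ce,cast(c,ce,59))
E
```

```text
2.6 [625.1  97.6  84.9] [-179.84    0.55   19.21] q6 1.23 cm [ 0.63 -0.41  6.68] 2.6 [625.1  97.6  84.9] [-3.1388  0.0097  0.3354] cam at [702. 124. 260.] axis [-0.3  -0.1  -0.95] 58.47900487950709
[ 588    0   52  133 1453] [614.88300069  67.69580179] [[754.42545405   6.76067099]]
[  0  20  14  75 659] [ 5.72989378 58.47040971] [[670.65648157 257.75080938]]
[ 300  403  136   77 7427] [373.21448768 435.63040259] [[533.57756416  32.16527639]]
```

View pics/w3.png

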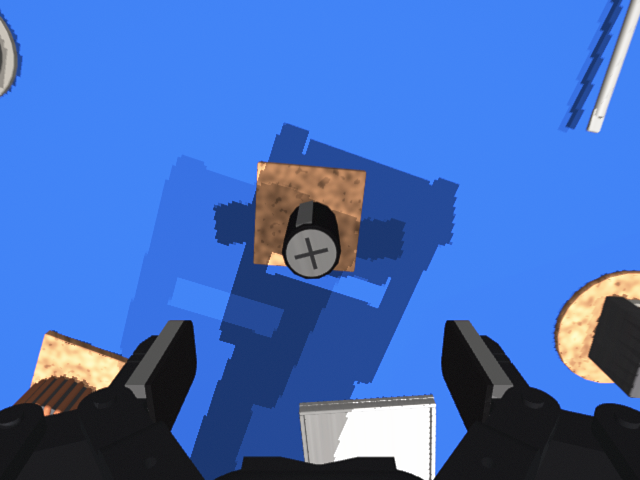

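The capacitor top is at (312,253), between the fingers and ahead of them. The shadowed square pad is at about (310,217).

```bash
python3 - <<'E'
from h import *; import pickle
s,c=pickle.load(open('pics/w3.pkl','rb'))
print(cast(c,(312,253),59), cast(c,[(258,163),(366,172),(355,271),(254,262)],9))
E
python3 d.py 629 103.5 18
```

```text
[[629.51296637 103.06282624]] [[654.07106444 145.73089524]
 [669.97324951  84.4191645 ]
 [609.07966342  68.14406629]
 [593.76071246 130.28343744]]
2.65 [627.1  97.8  87.9] [-179.93    0.28   19.22] q6 1.23 cm [ 0.4  -0.47  6.99]
```

jog_arm([
  [1,0.3,-0.5,0,0,0,0],
  [1,0,0,2.5,0,0,0],
  [1,0,0,2.5,0,0,0],
  [1,0,0,2,0,0,0],
  [1,0,0,0,0,0,0],
  [-1,0,0,0,0,0,0],
  [-1,0,0,0,0,0,0],
  [-1,0,0,0,0,0,0],
], force=35)

```text
clock: 3.45
tool_pos: [631.3, 105.6, 22.7]
ee_rot: [3.14, -0.004, 0.338]
ft_force: [0.1, -0.7, -0.4]
finger_gap: 0.512
gripper_force: 0.0
```

jog_arm([
  [-1,0,0,0,0,0,0],
  [-1,0,0,0,0,0,0],
  [-1,0,0,0,0,0,0],
  [-1,0,0,0,0,0,0],
  [-1,0,0,0,0,0,0],
  [-1,0,0,0,0,0,0],
  [-1,0,0,0,0,0,0],
  [-1,0,0,0,0,0,0],
])

```text
clock: 4.25
tool_pos: [630.9, 105.7, 22.0]
ee_rot: [3.141, -0.003, 0.338]
ft_force: [0.2, -0.1, 6.4]
finger_gap: 0.318
gripper_force: 34.3
```

```bash
python3 d.py 464 1 120
```

```text
4.25 [630.9 105.7  22. ] [ 1.7995e+02 -1.5000e-01  1.9350e+01] q6 1.24 cm [-19.19   4.35  -9.85]
```

jog_arm([
  [-1,0,0,-2,0,0,0],
  [-1,0,0,-4,0,0,0],
  [-1,-4.6,1,-1,0,0,0],
  [-1,-4.8,1.1,0,0,0,0],
  [-1,-4.8,1.1,0,0,0,0],
  [-1,-4.8,1.1,0,0,0,0],
  [-1,0,0,0,0,0,0],
  [-1,0,0,0,0,0,0],
])

```text
clock: 5.05
tool_pos: [463.6, 1.9, 89.9]
ee_rot: [-3.141, 0.0, 0.336]
ft_force: [0.3, -0.3, -0.4]
finger_gap: 0.318
gripper_force: 34.6
```

```bash
python3 d.py 464 1 19.5; python3 w.py 4|head -1; python3 -c "
import cv2; cv2.imwrite('pics/w4s.png',cv2.resize(cv2.imread('pics/w4.png'),(480,360)))"
```

```text
5.05 [463.6   1.9  89.9] [-179.98    0.     19.26] q6 1.02 cm [0.01 0.1  7.04] 5.05 [463.6   1.9  89.9] [-3.1412  0.      0.3362] cam at [538.  28. 266.] axis [-0.29 -0.1  -0.95] 58.47900487950709
```

View pics/w4s.png

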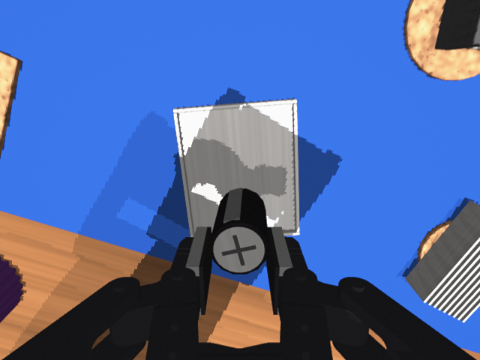

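The capacitor is held upright at (240,248), over the tray (235,165 in the half-size view). Lowering.

jog_arm([
  [-1,0,0.1,2.5,0,0,0],
  [-1,0,0,2.5,0,0,0],
  [-1,0,0,1,0,0,0],
  [-1,0,0,0.5,0,0,0],
  [-1,0,0,0.3,0,0,0],
  [-1,0,0,0.1,0,0,0],
  [-1,0,0,0.1,0,0,0],
  [-1,0,0,0,0,0,0],
])

```text
clock: 5.9
tool_pos: [465.5, 1.1, 20.9]
ee_rot: [3.141, -0.001, 0.338]
ft_force: [-0.0, -0.1, -0.3]
finger_gap: 0.317
gripper_force: 34.6
```

jog_arm([
  [-1,0,0,0.1,0,0,0],
  [-1,0,0,0.1,0,0,0],
  [-1,0,0,0,0,0,0],
  [-0.2,0,0,0,0,0,0],
  [-0.1,0,0,0,0,0,0],
  [0.0,0,0,0,0,0,0],
  [0,0,0,0,0,0,0],
  [0,0,0,0,0,0,0],
])

```text
clock: 6.7
tool_pos: [464.8, 1.2, 18.2]
ee_rot: [-3.141, 0.0, 0.338]
ft_force: [0.6, 0.9, 0.3]
finger_gap: 0.504
gripper_force: 0.0
```

jog_arm([
  [0,0,0,-1,0,0,0],
  [0,0,0,-2,0,0,0],
  [0,0,0,-4,0,0,0],
  [1,0,0,-4,0,0,0],
  [1,0,0,0,0,0,0],
  [1,0,0,0,0,0,0],
  [1,0,0,0,0,0,0],
  [1,0,0,0,0,0,0],
])

```text
clock: 7.5
tool_pos: [463.6, 1.4, 126.6]
ee_rot: [-3.14, 0.003, 0.338]
ft_force: [0.3, 0.7, -0.6]
finger_gap: 1.004
gripper_force: 0.0
```

```bash
python3 d.py 600 -110 160 15; python3 w.py 5|head -1
python3 - <<'E'
from h import *; import pickle
im=np.ascontiguousarray(cv2.imread('pics/w5.png')[:,:,::-1]); s,c=pickle.load(open('pics/w5.pkl','rb')); h=hsv(im)
print('cap expected px',proj(c,(465,0,56)))
E
```

```text
7.5 [463.6   1.4 126.6] [-1.7989e+02  1.7000e-01  1.9350e+01] q6 1.02 cm [ 9.16 15.03 -3.39] turn z 4.4
7.5 [463.6   1.4 126.6] [-3.1397e+00  2.9000e-03  3.3780e-01] cam at [539.  28. 302.] axis [-0.3  -0.1  -0.95] 58.47900487950709
cap expected px [[322.42353013 235.83137803]]
```

View pics/w5.png

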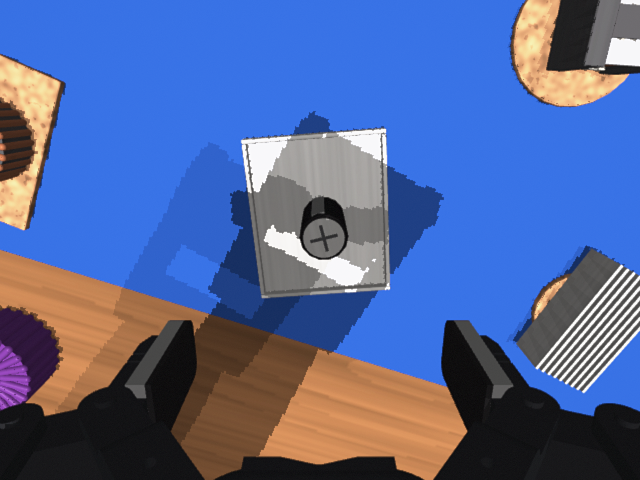

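The capacitor stands upright and free in the tray at (323,239). Next is the transformer, so I'm hovering over it.

jog_arm([
  [1,2.33,3.35,-0.5,0,0,0],
  [1,2.33,3.35,-0.5,0,0,0],
  [1,2.33,3.35,-0.5,0,0,0],
  [1,2.33,3.35,-0.5,0,0,0],
  [1,2.33,3.35,-0.5,0,0,0],
  [1,0,0,0,0,0,3.4],
  [1,0,0,0,0,0,0],
  [1,0,0,0,0,0,0],
])

```text
clock: 8.35
tool_pos: [629.4, -117.8, 151.7]
ee_rot: [-3.14, 0.002, 0.28]
ft_force: [-0.0, 0.8, -1.1]
finger_gap: 0.996
gripper_force: 0.0
```

```bash
python3 w.py 6|head -1
python3 - <<'E'
from h import *; import pickle
im=np.ascontiguousarray(cv2.imread('pics/w6.png')[:,:,::-1]); s,c=pickle.load(open('pics/w6.pkl','rb')); h=hsv(im).astype(int)
blue=(h[...,0]>100)&(h[...,0]<130)&(h[...,1]>120)
def pts(m): ys,xs=np.nonzero(m); return np.c_[xs,ys]
M=np.zeros((480,640),bool); M[100:400,200:440]=1
cork=M&(h[...,0]<22)&(h[...,1]>90)&(h[...,2]>100); cork=cv2.morphologyEx(cork.astype(np.uint8),2,np.ones((3,3)))>0
b=max(blobs(cork,100),key=lambda b:b[1][4]); print(b[1]); 
q=cv2.convexHull(pts(b[0])).reshape(-1,2); p=cast(c,q,9); print('enc',cv2.minEnclosingCircle(p.astype(np.float32)))
for m,st,ce in blobs(M&~blue&(h[...,1]<60)&(h[...,2]>70),100): print(st,cast(c,ce,51).round(1),cv2.minAreaRect(cast(c,pts(m),51).astype(np.float32)))
E
```

```text
8.35 [ 629.4 -117.8  151.7] [-3.1398e+00  2.3000e-03  2.7970e-01] cam at [706. -96. 327.] axis [-0.3  -0.08 -0.95] 58.47900487950709
[ 259  154  108   94 3466]
enc ((627.6982421875, -113.14117431640625), 41.46021270751953)
[304 180  31   4 123] [[ 656.5 -109.8]] ((656.4882202148438, -109.73515319824219), (1.9655669927597046, 19.51949691772461), 16.10524559020996)
[302 189  35  22 699] [[ 645.  -113.4]] ((644.82763671875, -113.17893981933594), (13.782951354980469, 22.77711296081543), 14.347386360168457)
[338 189  17  29 330] [[ 649.2 -130.1]] ((647.552734375, -130.72889709472656), (18.938718795776367, 10.52959156036377), 16.10750389099121)
[303 233  33  17 561] [[ 617.3 -121. ]] ((617.2862548828125, -121.05088806152344), (11.467039108276367, 21.88646697998047), 16.124755859375)
[285 240  16  14 123] [[ 607. -104.]] ((606.1607666015625, -103.75688171386719), (11.614065170288086, 8.2078857421875), 53.19000244140625)
[ 343  365   69   35 1567] [[ 516.8 -195.8]] ((520.6830444335938, -195.619384765625), (30.666902542114258, 52.610599517822266), 16.178077697753906)
```

View pics/w6.png

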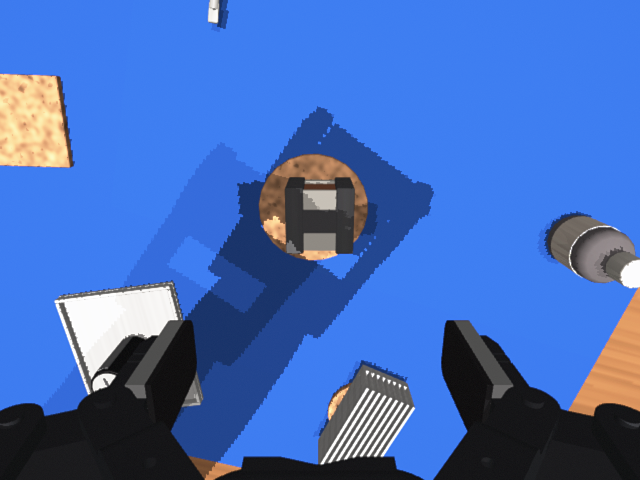

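The transformer top spans about x 286-354, y 187-254 and is square to the picture (yaw 16°). The ring pad is the circle centred near (314,208).

```bash
python3 - <<'E'
from h import *; import pickle
s,c=pickle.load(open('pics/w6.pkl','rb'))
a=cast(c,[(286,220),(354,220),(320,186),(320,254)],51); print(a.round(1),a[:2].mean(0),a[2:].mean(0),np.linalg.norm(a[0]-a[1]),np.linalg.norm(a[2]-a[3]))
E
python3 d.py 631 -117.3 26 16
```

```text
[[ 625.4  -95.7]
 [ 638.  -139.4]
 [ 653.8 -111.2]
 [ 608.5 -124.3]] [ 631.73316804 -117.57514937] [ 631.14943222 -117.74818504] 45.48531209044374 47.22045299078006
8.4 [ 629.4 -117.6  152.1] [-1.7992e+02  1.1000e-01  1.6030e+01] q6 0.95 cm [ 0.19  0.03 12.61] turn z 0.0
```

jog_arm([
  [1,0.2,0,4,0,0,0],
  [1,0,0,4,0,0,0],
  [1,0,0,3,0,0,0],
  [1,0,0,2,0,0,0],
  [1,0,0,0.6,0,0,0],
  [1,0,0,0,0,0,0],
  [0.5,0,0,0,0,0,0],
  [-1,0,0,0,0,0,0],
], force=60)

```text
clock: 9.2
tool_pos: [633.6, -118.1, 19.5]
ee_rot: [3.139, -0.003, 0.279]
ft_force: [0.6, -0.6, -0.8]
finger_gap: 0.693
gripper_force: 0.0
```

jog_arm([
  [-1,0,0,0,0,0,0],
  [-1,0,0,0,0,0,0],
  [-1,0,0,0,0,0,0],
  [-1,0,0,0,0,0,0],
  [-1,0,0,0,0,0,0],
  [-1,0,0,0,0,0,0],
  [-1,0,0,0,0,0,0],
  [-1,0,0,0,0,0,0],
])

```text
clock: 10.0
tool_pos: [632.9, -117.9, 18.1]
ee_rot: [3.141, -0.001, 0.278]
ft_force: [-0.2, 0.7, 6.0]
finger_gap: -0.003
gripper_force: 2.7
```

```bash
python3 d.py 630.9 106.8 90 14.3
```

```text
10.0 [ 632.9 -117.9   18.1] [ 1.7997e+02 -6.0000e-02  1.5950e+01] q6 0.95 cm [  5.99 -21.65  -7.2 ] turn z 1.7
```

The fingers shut on nothing, so I'm looking before moving.

```bash
python3 w.py 7|head -1
python3 - <<'E'
from h import *
a=cv2.resize(cv2.imread('pics/w7.png'),(400,300)); b=optics.snapshot('side')[140:300,220:420,::-1]; cv2.imwrite('pics/side7.png',b)
b=cv2.resize(b,(400,320)); s=optics.snapshot('scene')[240:400,150:350,::-1]; s=cv2.resize(s,(400,320))
o=np.zeros((320,800,3),np.uint8); o[:300,:400]=a; o[:,400:]=s; cv2.imwrite('pics/c7.png',np.vstack([o,np.hstack([b,b*0])[:280]]))
E
```

```text
10.0 [ 632.9 -117.9   18.1] [ 3.141e+00 -1.000e-03  2.784e-01] cam at [709. -96. 194.] axis [-0.3  -0.09 -0.95] 58.47900487950709
```

View pics/c7.png

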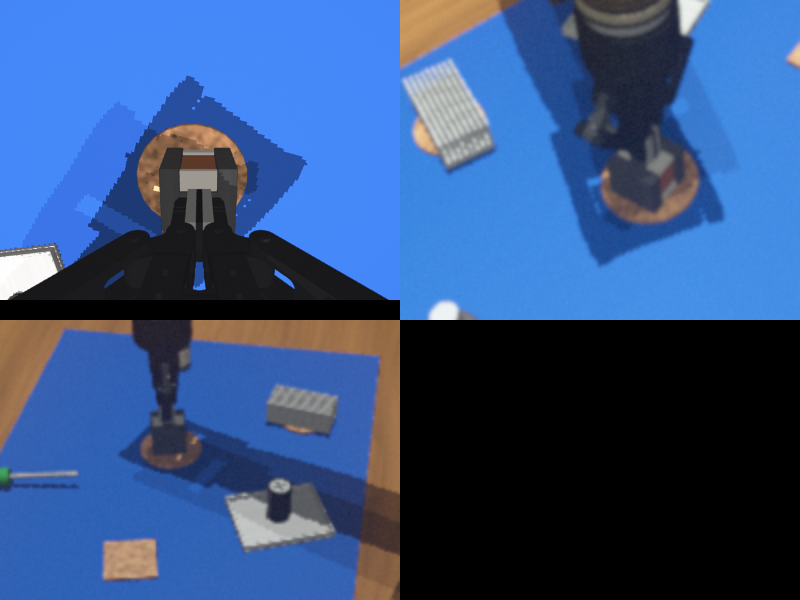

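Run:
```python
from h import *; import pickle
s,c=pickle.load(open('pics/w7.pkl','rb'))
print('TCP px',proj(c,s['tool_pos']),'tip at z 31,45,60',proj(c,s['tool_pos']+[[0,0,13],[0,0,27],[0,0,42]]))
a=cast(c,[(258,240),(381,240),(320,240)],51);print(a)
cv2.imwrite('pics/w7c.png',cv2.resize(cv2.imread('pics/w7.png')[180:440,190:450],(640,640))[:600])
```

```text
TCP px [[319.37524001 285.76679224]] tip at z 31,45,60 [[319.44566548 298.5836682 ]
 [319.53322404 314.51863247]
 [319.64406307 334.69045682]]
[[ 657.95478361  -88.1316306 ]
 [ 669.86423302 -129.64517422]
 [ 663.95763332 -109.05615488]]
```

View pics/w7c.png

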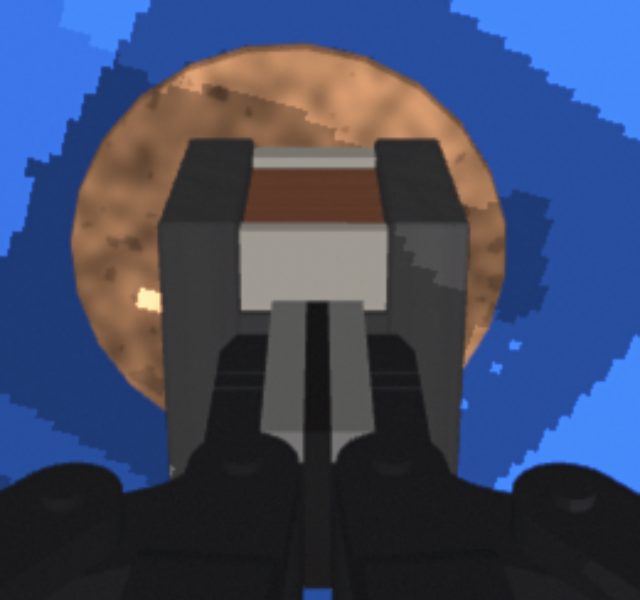

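The picture shows the transformer still upright, but the shut fingers stand within its outline (crop column 318) and are not holding its sides. I'll open in small steps and watch.

jog_arm([
  [-0.9,0,0,0,0,0,0],
  [-0.8,0,0,0,0,0,0],
  [-0.7,0,0,0,0,0,0],
  [-0.6,0,0,0,0,0,0],
  [-0.5,0,0,0,0,0,0],
  [-0.4,0,0,0,0,0,0],
  [-0.3,0,0,0,0,0,0],
  [-0.3,0,0,0,0,0,0],
], force=20)

```text
clock: 10.95
tool_pos: [632.6, -117.9, 17.6]
ee_rot: [3.141, -0.001, 0.278]
ft_force: [0.6, -1.7, 5.7]
finger_gap: 0.353
gripper_force: 2.5
```

```bash
python3 w.py 8|head -1
python3 - <<'E'
from h import *; import pickle
s,c=pickle.load(open('pics/w7.pkl','rb'))
a=cast(c,[(255,271),(380,271),(318,271)],51);print(a, 'centre', a[2]-23*np.array([np.cos(.279),np.sin(.279)]))
cv2.imwrite('pics/w8c.png',cv2.resize(cv2.imread('pics/w8.png')[180:440,190:450],(500,500)))
E
```

```text
10.95 [ 632.6 -117.9   17.6] [ 3.1411e+00 -7.0000e-04  2.7840e-01] cam at [709. -96. 194.] axis [-0.3  -0.09 -0.95] 58.47900487950709
[[ 646.24096988  -89.83699237]
 [ 658.63547365 -133.04559557]
 [ 652.48748848 -111.61304314]] centre [ 630.37686827 -117.9471156 ]
```

View pics/w8c.png

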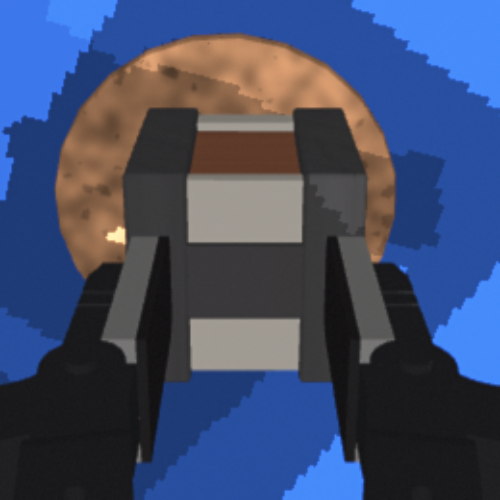

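The fingers passed into the side plates without stopping (pads at crop x 150 and 350), yet the transformer is upright and has not moved. I'll open fully and close again slowly and lightly.

jog_arm([
  [-0.1,0,0,0,0,0,0],
  [0.1,0,0,0,0,0,0],
  [0.3,0,0,0,0,0,0],
  [0.6,0,0,0,0,0,0],
  [0.6,0,0,0,0,0,0],
  [0.5,0,0,0,0,0,0],
  [0.4,0,0,0,0,0,0],
  [0.3,0,0,0,0,0,0],
], force=25)

```text
clock: 11.8
tool_pos: [632.3, -117.7, 17.3]
ee_rot: [-3.142, 0.0, 0.278]
ft_force: [-0.4, 0.7, -0.5]
finger_gap: 0.655
gripper_force: 0.0
```

jog_arm([
  [0.25,0,0,0,0,0,0],
  [0.2,0,0,0,0,0,0],
  [0.15,0,0,0,0,0,0],
  [0.1,0,0,0,0,0,0],
  [0.05,0,0,0,0,0,0],
  [0.0,0,0,0,0,0,0],
  [0.0,0,0,0,0,0,0],
  [0.0,0,0,0,0,0,0],
])

```text
clock: 12.6
tool_pos: [632.3, -117.7, 17.3]
ee_rot: [3.142, -0.0, 0.278]
ft_force: [0.0, 0.0, -0.1]
finger_gap: 0.502
gripper_force: 0.0
```

```bash
python3 w.py 9|head -1
python3 - <<'E'
from h import *
cv2.imwrite('pics/w9c.png',cv2.resize(cv2.imread('pics/w9.png')[180:440,190:450],(500,500)))
E
```

```text
12.6 [ 632.3 -117.7   17.3] [ 3.1416 -0.      0.2784] cam at [708. -95. 193.] axis [-0.3  -0.09 -0.95] 58.47900487950709
```

View pics/w9c.png

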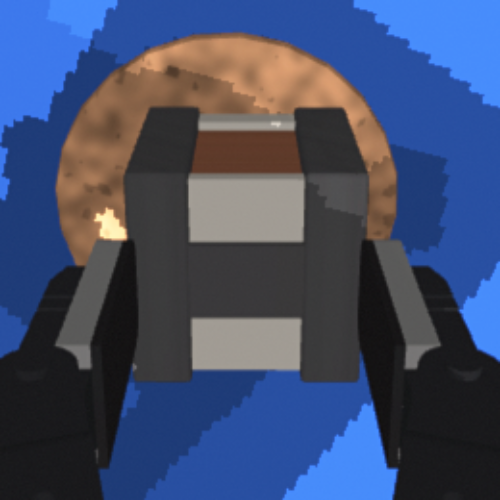

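At a gap of 0.50 the pads stand just outside the plates (crop x 135 and 360), with the transformer unmoved. Closing further in small steps.

jog_arm([
  [-0.03,0,0,0,0,0,0],
  [-0.06,0,0,0,0,0,0],
  [-0.09,0,0,0,0,0,0],
  [-0.12,0,0,0,0,0,0],
  [-0.15,0,0,0,0,0,0],
  [-0.15,0,0,0,0,0,0],
  [-0.15,0,0,0,0,0,0],
  [-0.15,0,0,0,0,0,0],
])

```text
clock: 13.45
tool_pos: [632.3, -117.7, 17.4]
ee_rot: [3.142, -0.0, 0.278]
ft_force: [0.3, 1.5, -0.2]
finger_gap: 0.423
gripper_force: 0.0
```

jog_arm([
  [-0.17,0,0,0,0,0,0],
  [-0.19,0,0,0,0,0,0],
  [-0.21,0,0,0,0,0,0],
  [-0.23,0,0,0,0,0,0],
  [-0.25,0,0,0,0,0,0],
  [-0.25,0,0,0,0,0,0],
  [-0.25,0,0,0,0,0,0],
  [-0.25,0,0,0,0,0,0],
])

```text
clock: 14.25
tool_pos: [632.4, -117.7, 17.5]
ee_rot: [3.141, -0.0, 0.278]
ft_force: [0.5, 0.2, 0.3]
finger_gap: 0.377
gripper_force: 0.5
```

```bash
python3 w.py 10|head -1
python3 - <<'E'
from h import *
cv2.imwrite('pics/w10c.png',cv2.resize(cv2.imread('pics/w10.png')[180:440,190:450],(400,400)))
E
```

```text
14.25 [ 632.4 -117.7   17.5] [ 3.1414e+00 -2.0000e-04  2.7850e-01] cam at [709. -96. 193.] axis [-0.3  -0.09 -0.95] 58.47900487950709
```

View pics/w10c.png

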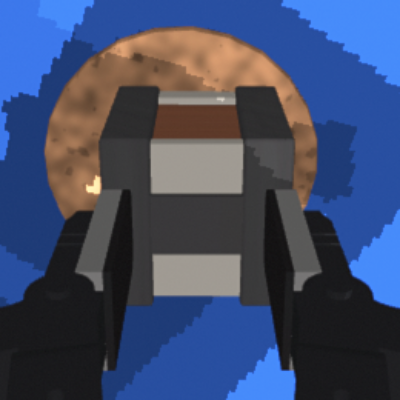

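The pads reach inside the plates (crop x 115 and 285) with almost no force. One more test, with a firm grip and a limited command.

jog_arm([
  [-0.35,0,0,0,0,0,0],
  [-0.35,0,0,0,0,0,0],
  [-0.35,0,0,0,0,0,0],
  [-0.35,0,0,0,0,0,0],
  [-0.35,0,0,0,0,0,0],
  [-0.35,0,0,0,0,0,0],
  [-0.35,0,0,0,0,0,0],
  [-0.35,0,0,0,0,0,0],
], force=80)

```text
clock: 15.1
tool_pos: [632.6, -117.7, 17.8]
ee_rot: [3.141, -0.001, 0.278]
ft_force: [-0.2, 0.8, 5.1]
finger_gap: 0.326
gripper_force: 2.6
```

Run:
```python
from h import *
s=robot.observe(); print({k:np.round(v,3) for k,v in s.items()})
```

```text
{'clock': np.float64(15.1), 'q': array([-0.342,  0.415,  1.768,  0.   ,  0.958,  0.951]), 'qd': array([ 0.   , -0.   , -0.001, -0.001,  0.001,  0.002]), 'tau': array([-5.2400e-01, -3.7641e+01, -2.2755e+01, -1.5600e-01, -2.0100e-01,
       -1.0000e-03]), 'tool_pos': array([ 632.601, -117.732,   17.793]), 'ee_rot': array([ 3.141e+00, -1.000e-03,  2.780e-01]), 'ft_force': array([-0.225,  0.781,  5.095]), 'moment': array([ 0.152,  0.05 , -0.066]), 'gripper_force': np.float64(2.607), 'finger_gap': np.float64(0.326)}
```

The force stays near 2.6 N at any gap: no proper contact on these two faces at this height. I'll open fully, turn 90° in place (the 33 mm half-diagonal clears the 42 mm half-opening) and try the other pair of faces.

jog_arm([
  [1,0,0,0,0,0,0],
  [1,0,0,0,0,0,0],
  [1,0,0,0,0,0,0],
  [1,0,0,0,0,0,0],
  [1,0,0,0,0,0,0],
  [1,0,0,0,0,0,0],
  [1,0,0,0,0,0,0],
  [1,0,0,0,0,0,0],
], force=40)

```text
clock: 15.9
tool_pos: [632.3, -117.8, 17.4]
ee_rot: [3.142, -0.0, 0.278]
ft_force: [-0.2, -0.6, 0.2]
finger_gap: 0.995
gripper_force: 0.0
```

```bash
python3 d.py 631 -117.7 17 106; python3 w.py 11|head -1
python3 - <<'E'
from h import *; import pickle
im=np.ascontiguousarray(cv2.imread('pics/w11.png')[:,:,::-1]); s,c=pickle.load(open('pics/w11.pkl','rb')); h=hsv(im).astype(int)
# top white patches of the transformer
M=np.zeros((480,640),bool); M[230:420,230:410]=1
pts=lambda m:np.argwhere(m)[:,::-1]
for m,st,ce in blobs(M&(h[...,1]<60)&(h[...,2]>110),200): print(st,cast(c,ce,51).round(1),cv2.minAreaRect(cast(c,pts(m),51).astype(np.float32)))
E
```

```text
15.9 [ 632.3 -117.8   17.4] [180.    -0.    15.95] q6 0.95 cm [-0.12 -0.04  0.04] turn z 90.0
15.9 [ 632.3 -117.8   17.4] [ 3.1415e+00 -1.0000e-04  2.7840e-01] cam at [708. -96. 193.] axis [-0.3  -0.09 -0.95] 58.47900487950709
[293 239  50   9 442] [[ 662.4 -108.4]] ((662.3798828125, -108.33135223388672), (2.954152822494507, 17.202713012695312), 16.018823623657227)
[ 288  270   60   36 2151] [[ 646. -113.]] ((645.9421997070312, -113.05518341064453), (13.854759216308594, 21.616748809814453), 16.0212459564209)
[ 290  345   57   28 1463] [[ 617.4 -121.2]] ((617.5476684570312, -121.29324340820312), (11.921030044555664, 21.35517120361328), 14.829416275024414)
```

jog_arm([
  [1,-0.1,0,0,0,0,-8.5],
  [1,0,0,0,0,0,-8.5],
  [1,0,0,0,0,0,-8.5],
  [1,0,0,0,0,0,-8.5],
  [1,0,0,0,0,0,-8.5],
  [1,0,0,0,0,0,-8.5],
  [1,0,0,0,0,0,-8.5],
  [1,0,0,0,0,0,-8.5],
])

```text
clock: 16.75
tool_pos: [631.3, -118.0, 17.4]
ee_rot: [3.142, 0.0, 1.471]
ft_force: [0.5, 0.7, 0.2]
finger_gap: 1.001
gripper_force: 0.0
```

jog_arm([
  [1,0,0,0,0,0,-8.5],
  [1,0,0,0,0,0,-8.5],
  [1,0,0,0,0,0,-5],
  [1,0,0,0,0,0,0],
  [0.5,0,0,0,0,0,0],
  [0.3,0,0,0,0,0,0],
  [0.2,0,0,0,0,0,0],
  [0.1,0,0,0,0,0,0],
])

```text
clock: 17.55
tool_pos: [631.3, -118.0, 17.3]
ee_rot: [-3.142, -0.0, 1.849]
ft_force: [0.2, 0.4, 0.2]
finger_gap: 0.554
gripper_force: 0.0
```

jog_arm([
  [0,0,0,0,0,0,0],
  [-0.1,0,0,0,0,0,0],
  [-0.2,0,0,0,0,0,0],
  [-0.3,0,0,0,0,0,0],
  [-0.3,0,0,0,0,0,0],
  [-0.3,0,0,0,0,0,0],
  [-0.3,0,0,0,0,0,0],
  [-0.3,0,0,0,0,0,0],
])

```text
clock: 18.35
tool_pos: [631.6, -118.1, 17.7]
ee_rot: [3.141, 0.0, 1.849]
ft_force: [0.6, -0.0, 2.2]
finger_gap: 0.35
gripper_force: 1.0
```

```bash
python3 d.py 631 -117.7 17 106
```

```text
18.35 [ 631.6 -118.1   17.7] [1.7997e+02 3.0000e-02 1.0595e+02] q6 -0.62 cm [ 0.06 -0.05  0.07] turn z -0.0
```

Same on these faces. My grasp point was about 6 mm above the part's middle, so I'll open, go 5 mm lower and close there.

jog_arm([
  [0,0,0,0,0,0,0],
  [0.5,0,0,0,0,0,0],
  [0.5,0,0,0.25,0,0,0],
  [0.5,0,0,0.25,0,0,0],
  [0.5,0,0,0,0,0,0],
  [0.3,0,0,0,0,0,0],
  [0.2,0,0,0,0,0,0],
  [0.1,0,0,0,0,0,0],
], force=40)

```text
clock: 19.15
tool_pos: [631.4, -118.0, 12.5]
ee_rot: [3.141, 0.0, 1.849]
ft_force: [0.0, 1.0, 0.1]
finger_gap: 0.551
gripper_force: 0.0
```

jog_arm([
  [0,0,0,0,0,0,0],
  [-0.05,0,0,0,0,0,0],
  [-0.1,0,0,0,0,0,0],
  [-0.15,0,0,0,0,0,0],
  [-0.15,0,0,0,0,0,0],
  [-0.15,0,0,0,0,0,0],
  [-0.15,0,0,0,0,0,0],
  [-0.15,0,0,0,0,0,0],
])

```text
clock: 19.95
tool_pos: [631.5, -118.1, 12.8]
ee_rot: [3.141, 0.0, 1.849]
ft_force: [-2.2, 0.8, 4.7]
finger_gap: 0.518
gripper_force: 41.1
```

It grips now: 41 N at a gap of 0.52, which is right for 46 mm. The open fingers sit farther back than I allowed for, so the earlier grips were too high. I'll regrip 4 mm lower for a deep hold (at this opening the tips stay about 6 mm above the nominal TCP).

jog_arm([
  [0.3,0,0,0,0,0,0],
  [0.3,0,0,0,0,0,0],
  [0.3,0,0,0.2,0,0,0],
  [0.3,0,0,0.2,0,0,0],
  [0.3,0,0,0,0,0,0],
  [0.2,0,0,0,0,0,0],
  [0.1,0,0,0,0,0,0],
  [0,0,0,0,0,0,0],
], force=60)

```text
clock: 20.75
tool_pos: [631.6, -118.0, 8.8]
ee_rot: [3.141, 0.0, 1.849]
ft_force: [-0.2, 0.6, 1.5]
finger_gap: 0.517
gripper_force: 61.3
```

jog_arm([
  [-0.1,0,0,0,0,0,0],
  [-0.2,0,0,0,0,0,0],
  [-0.3,0,0,0,0,0,0],
  [-0.3,0,0,0,0,0,0],
  [-0.3,0,0,0,0,0,0],
  [-0.3,0,0,0,0,0,0],
  [-0.3,0,0,0,0,0,0],
  [-0.3,0,0,0,0,0,0],
])

```text
clock: 21.55
tool_pos: [631.7, -118.0, 8.8]
ee_rot: [3.141, 0.0, 1.849]
ft_force: [-0.8, 0.4, 5.7]
finger_gap: 0.514
gripper_force: 61.6
```

jog_arm([
  [-0.3,0,0,-0.3,0,0,0],
  [-0.3,0,0,-0.5,0,0,0],
  [-0.3,0,0,-1,0,0,0],
  [-0.3,0,0,-2,0,0,0],
  [-0.3,0,0,-2,0,0,0],
  [-0.3,0,0,-2,0,0,0],
  [-0.3,0,0,0,0,0,0],
  [-0.3,0,0,0,0,0,0],
])

```text
clock: 22.35
tool_pos: [631.2, -118.0, 86.3]
ee_rot: [3.141, 0.0, 1.849]
ft_force: [-1.1, 0.7, -4.9]
finger_gap: 0.514
gripper_force: 61.9
```

```bash
python3 d.py 631 107 86 104.3
```

```text
22.35 [ 631.2 -118.    86.3] [1.7998e+02 2.0000e-02 1.0596e+02] q6 -0.62 cm [21.64  6.16  0.03] turn z 1.7
```

jog_arm([
  [-0.3,4.3,1.2,0,0,0,0],
  [-0.3,4.3,1.2,0,0,0,0],
  [-0.3,4.3,1.2,0,0,0,0],
  [-0.3,0,0,0,0,0,1.7],
  [-0.3,0,0,0,0,0,0],
  [-0.3,0,0,0,0,0,0],
  [-0.3,0,0,0,0,0,0],
  [-0.3,0,0,0,0,0,0],
])

```text
clock: 23.15
tool_pos: [630.4, 14.7, 86.0]
ee_rot: [-3.141, -0.0, 1.818]
ft_force: [0.9, 1.1, -4.6]
finger_gap: 0.514
gripper_force: 62.0
```

```bash
cat > cork.py <<'E'
# cork.py tag x y z rad: cork seen near a place -> rect and circle on plane z
import sys,pickle; from h import *
t,x,y,z,r=sys.argv[1],*map(float,sys.argv[2:]); im=np.ascontiguousarray(cv2.imread(f'pics/w{t}.png')[:,:,::-1]); s,c=pickle.load(open(f'pics/w{t}.pkl','rb')); h=hsv(im).astype(int)
m=(h[...,0]<24)&(h[...,1]>70)&(h[...,2]>60)
m=cv2.morphologyEx(m.astype(np.uint8),2,np.ones((3,3)))>0
g=np.argwhere(m)[:,::-1]; p=cast(c,g,z); k=np.hypot(*(p-[x,y]).T)<r; g=g[k]; p=p[k].astype(np.float32)
print('n',len(p),'px',g.min(0),g.max(0)); r_=cv2.minAreaRect(p); print('rect',np.round(r_[0],1),np.round(r_[1],1),round(r_[2],1))
u=cv2.convexHull(p).reshape(-1,2); print('circ',cv2.minEnclosingCircle(p))
E
python3 w.py 12|head -3; python3 cork.py 12 631 107 9 55; python3 d.py 631 107 86 104.3
```

```text
23.15 [630.4  14.7  86. ] [-3.1412 -0.      1.818 ] cam at [610.  92. 262.] axis [ 0.08 -0.3  -0.95] 58.47900487950709
heats [[ 17. 454.]]
ringp [[277. 397.]]
n 10651 px [304  18] [422 139]
rect [631.1 107.6] [63.4 62.8] 14.2
circ ((631.1093139648438, 107.54678344726562), 44.172821044921875)
23.2 [630.5  14.8  86.2] [-179.99    0.    104.17] q6 -0.38 cm [8.93 2.3  0.02] turn z -0.1
```

The empty square pad measures (631.1,107.6), 63 mm, 14.2°, as expected.

jog_arm([
  [-0.3,4.45,1.15,0,0,0,0],
  [-0.3,4.5,1.15,0,0,0,0],
  [-0.3,0,0,2.5,0,0,0],
  [-0.3,0,0,2.5,0,0,0],
  [-0.3,0,0,1.2,0,0,0],
  [-0.3,0,0,0.5,0,0,0],
  [-0.3,0,0,0.3,0,0,0],
  [-0.3,0,0,0,0,0,0],
])

```text
clock: 24.0
tool_pos: [631.5, 107.9, 17.1]
ee_rot: [3.14, 0.0, 1.819]
ft_force: [0.8, 0.7, -3.3]
finger_gap: 0.521
gripper_force: 62.1
```

```bash
python3 d.py 631.2 107 8.8 104.2
```

```text
24.0 [631.5 107.9  17.1] [1.7993e+02 2.0000e-02 1.0421e+02] q6 -0.24 cm [-0.08 -0.05  0.83] turn z 0.0
```

jog_arm([
  [-0.3,-0.05,0,0.2,0,0,0],
  [-0.3,0,0,0.2,0,0,0],
  [-0.3,0,0,0.1,0,0,0],
  [-0.3,0,0,0.1,0,0,0],
  [-0.3,0,0,0.05,0,0,0],
  [-0.3,0,0,0.05,0,0,0],
  [-0.3,0,0,0,0,0,0],
  [-0.3,0,0,0,0,0,0],
])

```text
clock: 24.8
tool_pos: [630.9, 107.9, 9.3]
ee_rot: [3.142, 0.0, 1.82]
ft_force: [-0.3, -0.1, -4.2]
finger_gap: 0.514
gripper_force: 62.1
```

jog_arm([
  [-0.3,-0.05,0,0.03,0,0,0],
  [-0.3,0,0,0.03,0,0,0],
  [-0.3,0,0,0.03,0,0,0],
  [-0.3,0,0,0,0,0,0],
  [0.0,0,0,0,0,0,0],
  [0.1,0,0,0,0,0,0],
  [0.2,0,0,0,0,0,0],
  [0.4,0,0,0,0,0,0],
])

```text
clock: 25.6
tool_pos: [631.7, 107.4, 9.1]
ee_rot: [3.14, 0.0, 1.82]
ft_force: [0.4, -0.1, 0.7]
finger_gap: 0.701
gripper_force: 0.0
```

jog_arm([
  [0.6,0,0,0,0,0,0],
  [0.6,0,0,-1,0,0,0],
  [0.6,0,0,-2,0,0,0],
  [1,0,0,-4,0,0,0],
  [1,0,0,-4,0,0,0],
  [1,0,0,-3,0,0,0],
  [1,0,0,0,0,0,0],
  [1,0,0,0,0,0,0],
])

```text
clock: 26.4
tool_pos: [631.6, 107.4, 150.1]
ee_rot: [3.139, 0.001, 1.82]
ft_force: [-1.2, 0.2, 0.0]
finger_gap: 1.005
gripper_force: 0.0
```

```bash
python3 w.py 13|head -1; python3 cork.py 13 631 107 9 52
python3 - <<'E'
from h import *; import pickle
im=np.ascontiguousarray(cv2.imread('pics/w13.png')[:,:,::-1]); s,c=pickle.load(open('pics/w13.pkl','rb')); h=hsv(im).astype(int)
for m,st,ce in blobs((h[...,1]<60)&(h[...,2]>100),100):
    p=cast(c,np.argwhere(m)[:,::-1],51)
    if np.hypot(*(p.mean(0)-[631,107]))<40: print(st,p.mean(0).round(1),cv2.minAreaRect(p.astype(np.float32)))
E
python3 d.py 442 222 150 85
```

```text
26.4 [631.6 107.4 150.1] [3.1389e+00 6.0000e-04 1.8196e+00] cam at [611. 185. 326.] axis [ 0.08 -0.3  -0.95] 58.47900487950709
n 2333 px [275 167] [360 248]
rect [630.7 108.3] [63.3 63.3] 14.3
circ ((630.6159057617188, 108.15858459472656), 44.12377166748047)
[286 208  20  32 615] [616.1 104.8] ((616.2066650390625, 104.89867401123047), (12.805081367492676, 21.586585998535156), 13.755173683166504)
[329 208  20  32 635] [644.1 112.1] ((644.1301879882812, 112.00558471679688), (12.811827659606934, 21.589664459228516), 14.753621101379395)
26.45 [630.5 107.4 148.2] [-1.7997e+02 -1.0000e-02  1.0425e+02] q6 -0.24 cm [ 15.75 -15.45  -0.17] turn z 19.3
```

Transformer centre (630.1,108.4) against its pad at (630.65,108.2), both at 14.3°: placed. Next the choke.

jog_arm([
  [1,3.15,-3.1,0,0,0,0],
  [1,3.15,-3.1,0,0,0,0],
  [1,3.15,-3.1,0,0,0,0],
  [1,3.15,-3.1,0,0,0,0],
  [1,3.15,-3.1,0,0,0,0],
  [1,0,0,0,0,0,0],
  [1,0,0,0,0,0,0],
  [1,0,0,0,0,0,0],
])

```text
clock: 27.25
tool_pos: [442.3, 221.4, 147.7]
ee_rot: [-3.141, 0.0, 1.819]
ft_force: [0.5, 0.6, -0.2]
finger_gap: 1.002
gripper_force: 0.0
```

```bash
python3 w.py 14|head -1; python3 cork.py 14 442 222 9 75
python3 - <<'E'
from h import *; import pickle
im=np.ascontiguousarray(cv2.imread('pics/w14.png')[:,:,::-1]); s,c=pickle.load(open('pics/w14.pkl','rb')); h=hsv(im).astype(int)
print('expected px',proj(c,(442,222,39)))
# hole: darkest blob near; windings: reddish dark
u,v=proj(c,(442,222,39))[0].round().astype(int)
print(h[v-60:v+61:8,u-64:u+65:8,2])
print(h[v-60:v+61:8,u-64:u+65:8,0])
E
```

```text
27.25 [442.3 221.4 147.7] [-3.1406e+00  3.0000e-04  1.8192e+00] cam at [422. 299. 324.] axis [ 0.08 -0.3  -0.95] 58.47900487950709
n 10494 px [239 147] [399 264]
rect [440.8 221.2] [ 64.6 109.2] 85.2
circ ((441.00848388671875, 223.501220703125), 61.28856658935547)
expected px [[319.16561634 220.94264871]]
[[187 213 219 237 234 240  86 103 101 102 103 103 102 102 101  99 225]
 [104 107 113 122  98 115 116 112  98  77 103 103 102 103 102 102 101]
 [119 112 103 135  98 112  75  72  70  36  32 112  69 101 101 102 102]
 [106 105 111 107 112  74 101  91  84  68  46  87 112 132 118  86 242]
 [244 224 226 222 103  89  52  83  87  98 101  95  48 118  69 100 248]
 [250 208 194 228  42 106  88  97  87  86  97  68  99 126 144 161 194]
 [109 113 108 107  89 106  90  85 127 113  86  96 144  91 143 179 152]
 [103 124 120 128  98  99  98  88 121  96  40 101 102 135 131 174 135]
 [160 159 160 168 102  84 101  35  35  35  94  76  99 114 125 161 155]
 [138 137 132 167  91  86 101 100  90  96  84  58 103 164 163 182 136]
 [137 240 245 137 138 100  87  82 117 135 139 112 167 155 149 165 246]
 [137 242 24
[... 780 characters left out ...]
 12  13   9   9  10  13  13  13   9  10   9  10  12  13  13]
 [ 13  13  13  13   9  10   9  10  13  12   4   9   9  10  13  13  13]
 [ 13  13  13  13   9   9  10 150  90  60   9  10   9  10  13  12  12]
 [110 110 115  13  10   9   9   9   9   9  10   6  10  12  12  12  13]
 [110 110 109 110 110  10   9   8  10  10   9   9  12  13  12  13 109]
 [111 109 109 109 110 110 132   9   9   9  11  13  12  13  13  13 109]
 [111 109 109 109 110 110 110 110 110 111 110 112  13  13  12   0 109]
 [110 109 109 109 110 111 111 111 110 110 110 111 111 110 111 110 109]
 [110 109 109 109 110 110 111 110 110 111 111 110 111 111 110 110 109]
 [110 110 110 109 110 111 110 110 110 110 110 110 110 110 110 110 109]]
```

```bash
cat > choke.py <<'E'
import sys,pickle; from h import *; from scipy.optimize import least_squares
t,x,y,z=sys.argv[1],*map(float,sys.argv[2:]); im=np.ascontiguousarray(cv2.imread(f'pics/w{t}.png')[:,:,::-1]); s,c=pickle.load(open(f'pics/w{t}.pkl','rb')); h=hsv(im).astype(int)
u,v=proj(c,(x,y,z))[0]
m=(((h[...,0]<=10)|(h[...,0]>140)|(h[...,2]<60)).astype(np.uint8)); Y,X=np.mgrid[:480,:640]; m[np.hypot(X-u,Y-v)>62]=0
m=cv2.morphologyEx(cv2.morphologyEx(m,cv2.MORPH_OPEN,np.ones((3,3))),cv2.MORPH_CLOSE,np.ones((9,9)))
m=max(blobs(m,200),key=lambda b:b[1][4]); print(m[1])
g=cv2.convexHull(np.argwhere(m[0])[:,::-1]).reshape(-1,2)
g=g[g[:,1]>m[1][1]+0.5*m[1][3]]; p=cast(c,g,z)
f=least_squares(lambda q:np.hypot(p[:,0]-q[0],p[:,1]-q[1])-q[2],[x,y,28],loss='soft_l1'); print('circle',f.x.round(1),'rms',np.sqrt((f.fun**2).mean()).round(2),len(p))
E
python3 choke.py 14 442 222 39; python3 d.py 442 221 5 104.2
```

```text
[ 282  171   79   83 4585]
circle [442.6 225.5  26.9] rms 0.16 16
27.3 [442.6 221.3 147.9] [-1.7996e+02  1.0000e-02  1.0419e+02] q6 0.01 cm [-1.000e-02 -6.000e-02  1.429e+01] turn z -0.0
```

Choke centre: rim fit (442.6,225.5), hole about (442,225). Lowering to grip it at mid-height, keeping tip clearance to the cork in mind.

jog_arm([
  [1,0.4,0,4,0,0,0],
  [1,0,0,4,0,0,0],
  [1,0,0,3,0,0,0],
  [1,0,0,2,0,0,0],
  [1,0,0,0.8,0,0,0],
  [1,0,0,0.3,0,0,0],
  [0.7,0,0,0,0,0,0],
  [0.6,0,0,0,0,0,0],
], force=45)

```text
clock: 28.1
tool_pos: [442.4, 225.9, 8.7]
ee_rot: [3.139, -0.0, 1.819]
ft_force: [-0.4, -0.5, 0.0]
finger_gap: 0.796
gripper_force: 0.0
```

jog_arm([
  [0.5,0,0,0,0,0,0],
  [0.4,0,0,0,0,0,0],
  [0.3,0,0,0,0,0,0],
  [0.2,0,0,0,0,0,0],
  [0.2,0,0,0,0,0,0],
  [0.2,0,0,0,0,0,0],
  [0.2,0,0,0,0,0,0],
  [0.2,0,0,0,0,0,0],
])

```text
clock: 28.9
tool_pos: [440.9, 225.7, 7.4]
ee_rot: [-3.142, 0.0, 1.82]
ft_force: [-0.1, 0.3, -0.4]
finger_gap: 0.601
gripper_force: 0.0
```

No contact at a gap of 0.60 where 0.65 was expected, so it's still too high. Opening a little and going lower in small steps while watching the force.

jog_arm([
  [0.5,0,0,0,0,0,0],
  [0.5,0,0,0,0,0,0],
  [0.5,0.0,0,0.2,0,0,0],
  [0.5,0,0,0.2,0,0,0],
  [0.5,0,0,0.1,0,0,0],
  [0.5,0,0,0,0,0,0],
  [0.4,0,0,0,0,0,0],
  [0.35,0,0,0,0,0,0],
])

```text
clock: 29.7
tool_pos: [441.0, 225.8, 2.5]
ee_rot: [3.141, -0.0, 1.82]
ft_force: [1.1, -0.1, -0.2]
finger_gap: 0.678
gripper_force: 0.0
```

jog_arm([
  [0.3,0,0,0,0,0,0],
  [0.25,0,0,0,0,0,0],
  [0.22,0,0,0,0,0,0],
  [0.2,0,0,0,0,0,0],
  [0.2,0,0,0,0,0,0],
  [0.2,0,0,0,0,0,0],
  [0.2,0,0,0,0,0,0],
  [0.2,0,0,0,0,0,0],
])

```text
clock: 30.5
tool_pos: [441.4, 225.9, 2.8]
ee_rot: [3.141, -0.0, 1.82]
ft_force: [0.7, 0.1, 3.7]
finger_gap: 0.602
gripper_force: 1.5
```

```bash
python3 w.py 15|head -1; python3 d.py 441 225 3
```

```text
30.5 [441.4 225.9   2.8] [ 3.1407 -0.      1.8196] cam at [421. 303. 179.] axis [ 0.08 -0.3  -0.95] 58.47900487950709
30.55 [441.4 225.8   2.8] [179.95  -0.   104.25] q6 0.02 cm [-0.07 -0.06 -0.02]
```

The force pattern (upward force and drag as the fingers close) means the fingertips are resting on the parts' tops. The real tips end about 30 mm short of the reported TCP: pad bottom is TCP+33 on the transformer and TCP+36 here. So I can go about 20 mm lower safely, with the fingers open.

jog_arm([
  [0.7,0,0,0,0,0,0],
  [0.8,0,0,0,0,0,0],
  [0.8,0,0,0,0,0,0],
  [0.8,0,0,0.5,0,0,0],
  [0.8,0,0,0.5,0,0,0],
  [0.8,0,0,0.5,0,0,0],
  [0.8,0,0,0.5,0,0,0],
  [0.8,0,0,0,0,0,0],
])

```text
clock: 31.35
tool_pos: [440.1, 225.5, -18.7]
ee_rot: [-3.139, 0.0, 1.82]
ft_force: [-0.7, 0.4, 0.1]
finger_gap: 0.902
gripper_force: 0.0
```

jog_arm([
  [0.6,0,0,0,0,0,0],
  [0.5,0,0,0,0,0,0],
  [0.4,0,0,0,0,0,0],
  [0.3,0,0,0,0,0,0],
  [0.2,0,0,0,0,0,0],
  [0.1,0,0,0,0,0,0],
  [0.1,0,0,0,0,0,0],
  [0.1,0,0,0,0,0,0],
])

```text
clock: 32.15
tool_pos: [441.7, 226.0, -16.8]
ee_rot: [3.14, -0.0, 1.82]
ft_force: [-0.4, 0.8, 6.0]
finger_gap: 0.644
gripper_force: 48.9
```

That confirms it: firm grip, 49 N at 0.644. Lifting and carrying to the ring pad.

jog_arm([
  [0.1,0,0,-0.5,0,0,0],
  [0.1,0,0,-1.5,0,0,0],
  [0.1,0,0,-3,0,0,0],
  [0.1,0,0,-4,0,0,0],
  [0.1,-4.7,1.2,0,0,0,0],
  [0.1,-4.7,1.2,0,0,0,0],
  [0.1,-4.7,1.2,0,0,0,0],
  [0.1,-4.7,1.2,0,0,0,0],
])

```text
clock: 32.95
tool_pos: [533.3, 53.9, 71.8]
ee_rot: [-3.14, -0.001, 1.82]
ft_force: [1.0, 0.8, -1.6]
finger_gap: 0.64
gripper_force: 48.3
```

jog_arm([
  [0.1,-4.7,1.2,0,0,0,0],
  [0.1,-4.7,1.2,0,0,0,0],
  [0.1,-4.7,1.2,0,0,0,0],
  [0.1,-4.3,1.2,0,0,0,0],
  [0.1,0,0,0,0,0,0],
  [0.1,0,0,0,0,0,0],
  [0.1,0,0,0,0,0,0],
  [0.1,0,0,0,0,0,0],
])

```text
clock: 33.75
tool_pos: [624.5, -109.5, 71.8]
ee_rot: [-3.14, -0.001, 1.821]
ft_force: [0.0, 0.2, -1.0]
finger_gap: 0.648
gripper_force: 48.3
```

```bash
python3 d.py 627.5 -112.2 -16.8; python3 w.py 16|head -1; python3 cork.py 16 627 -113 9 50; python3 choke.py 16 627.5 -113.2 120
```

```text
33.75 [ 624.5 -109.5   71.8] [-1.7992e+02 -7.0000e-02  1.0435e+02] q6 -0.58 cm [-0.34  0.23  8.86] 33.75 [ 624.5 -109.5   71.8] [-3.1402e+00 -1.2000e-03  1.8212e+00] cam at [605. -32. 248.] axis [ 0.08 -0.3  -0.95] 58.47900487950709
n 14058 px [252 179] [392 324]
rect [ 628.  -116.6] [82.7 91.3] 14.1
circ ((627.9697875976562, -117.90717315673828), 47.019615173339844)
[  264   296   124   124 11730]
circle [ 628.8 -117.8   20.8] rms 0.3 27
```

jog_arm([
  [0.1,-0.3,0.23,2,0,0,0],
  [0.1,0,0,2.5,0,0,0],
  [0.1,0,0,2,0,0,0],
  [0.1,0,0,1,0,0,0],
  [0.1,0,0,0.6,0,0,0],
  [0.1,0,0,0.3,0,0,0],
  [0.1,0,0,0,0,0,0],
  [0.1,0,0,0,0,0,0],
])

```text
clock: 34.6
tool_pos: [629.4, -113.7, -10.4]
ee_rot: [3.14, 0.001, 1.82]
ft_force: [0.5, 0.7, -0.3]
finger_gap: 0.643
gripper_force: 48.3
```

```bash
python3 d.py 627.4 -112 -16.8
```

```text
34.6 [ 629.4 -113.7  -10.4] [1.7991e+02 6.0000e-02 1.0426e+02] q6 -0.59 cm [ 0.22 -0.15  0.64]
```

jog_arm([
  [0.1,0.15,-0.12,0.2,0,0,0],
  [0.1,0,0,0.2,0,0,0],
  [0.1,0,0,0.05,0,0,0],
  [0.1,0,0,0.05,0,0,0],
  [0.1,0,0,0,0,0,0],
  [0.1,0,0,0,0,0,0],
  [0.1,0,0,0,0,0,0],
  [0.1,0,0,0,0,0,0],
])

```text
clock: 35.4
tool_pos: [627.1, -112.4, -16.5]
ee_rot: [3.141, 0.0, 1.82]
ft_force: [-1.3, 1.1, -0.8]
finger_gap: 0.644
gripper_force: 48.3
```

jog_arm([
  [0.1,0,0,0.03,0,0,0],
  [0.1,0,0,0.03,0,0,0],
  [0.1,0,0,0,0,0,0],
  [0.3,0,0,0,0,0,0],
  [0.35,0,0,0,0,0,0],
  [0.4,0,0,0,0,0,0],
  [0.6,0,0,0,0,0,0],
  [0.7,0,0,0,0,0,0],
])

```text
clock: 36.2
tool_pos: [627.1, -112.4, -17.2]
ee_rot: [3.141, 0.0, 1.82]
ft_force: [-0.6, -0.3, -0.2]
finger_gap: 0.852
gripper_force: 0.0
```

jog_arm([
  [0.8,0,0,0,0,0,0],
  [0.8,0,0,-2,0,0,0],
  [0.8,0,0,-3,0,0,0],
  [1,0,0,-5,0,0,0],
  [1,0,0,-4,0,0,0],
  [1,0,0,-3,0,0,0],
  [1,0,0,0,0,0,0],
  [1,0,0,0,0,0,0],
])

```text
clock: 37.0
tool_pos: [627.3, -112.4, 153.5]
ee_rot: [3.14, 0.001, 1.82]
ft_force: [0.4, 0.4, -1.0]
finger_gap: 1.002
gripper_force: 0.0
```

```bash
python3 w.py 17|head -1; python3 cork.py 17 627 -113 9 44; python3 choke.py 17 627.5 -113 39
python3 - <<'E'
from h import *; import pickle
im=np.ascontiguousarray(cv2.imread('pics/w17.png')[:,:,::-1]); s,c=pickle.load(open('pics/w17.pkl','rb')); h=hsv(im).astype(int)
u,v=proj(c,(627.4,-112.9,39))[0].round().astype(int); print(u,v)
print(h[v-60:v+61:6,u,0],h[v-60:v+61:6,u,2]); print(h[v,u-66:u+67:6,0],h[v,u-66:u+67:6,2])
# pad by not-blue silhouette
blue=(h[...,0]>100)&(h[...,0]<130)&(h[...,1]>120)
g=np.argwhere(~blue)[:,::-1]; p=cast(c,g,9); k=np.hypot(*(p-[627.4,-112.9]).T)<52; p=p[k]
ex=np.array([np.cos(1.82),np.sin(1.82)]); ey=np.array([np.sin(1.82),-np.cos(1.82)]); q=(p-[627.4,-112.9])
print('ex',(q@ex).min(),(q@ex).max(),'ey',(q@ey).min(),(q@ey).max())
E
```

```text
37.0 [ 627.3 -112.4  153.5] [3.1402e+00 9.0000e-04 1.8196e+00] cam at [607. -35. 329.] axis [ 0.08 -0.3  -0.95] 58.47900487950709
n 7776 px [265 155] [371 259]
rect [ 626.7 -112.6] [81.7 82.1] 14.3
circ ((626.6475219726562, -112.48790740966797), 41.426536560058594)
[ 280  176   77   80 4324]
circle [ 626.6 -112.8   26.8] rms 0.22 17
319 220
[ 13  13  13   9   9   9   9  10 110 111 110   9  90  10  10   9  11 110
 110 110 110] [133 232 125  83 110 107 108 108 148 140 110  98  41 145 144 145 152 148
 148 147 147]
[111 110 116  13  13   9  10  10  10  10 110 110 120   8   9   9   9  10
  13  12 110 110 110] [148 149 126 179 119 117 117 117 111 106 109 110  86  72 161 151 162 146
 194 176 148 147 148]
ex -41.40635449402026 42.2290711277175 ey -42.115085855747935 41.083500413427274
```

Choke at (626.6,-112.8), pad at (626.7,-112.5): placed. Now the heat sink, approaching with yaw 170.5° so the fingers close across its width.

jog_arm([
  [1,-1.23,-4.65,0,0,0,0],
  [1,-1.23,-4.65,0,0,0,0],
  [1,-1.23,-4.65,0,0,0,0],
  [1,-1.23,-4.65,0,0,0,0],
  [1,0,0,0,0,0,-8.5],
  [1,0,0,0,0,0,-8.5],
  [1,0,0,0,0,0,-8.5],
  [1,0,0,0,0,0,-8.5],
])

```text
clock: 37.85
tool_pos: [457.4, -205.1, 150.2]
ee_rot: [-3.141, -0.005, 2.418]
ft_force: [0.3, 0.5, 0.4]
finger_gap: 1.003
gripper_force: 0.0
```

jog_arm([
  [1,0,0,0,0,0,-8.5],
  [1,0,0,0,0,0,-8.5],
  [1,0,0,0,0,0,-8.5],
  [1,0,0,0,0,0,-6.7],
  [1,0,0,0,0,0,0],
  [1,0,0,0,0,0,0],
  [1,0,0,0,0,0,0],
  [1,0,0,0,0,0,0],
])

```text
clock: 38.65
tool_pos: [458.7, -205.7, 152.4]
ee_rot: [3.141, -0.001, 2.974]
ft_force: [-0.4, 0.3, 0.4]
finger_gap: 1.0
gripper_force: 0.0
```

```bash
cat > hs.py <<'E'
import sys,pickle; from h import *
t,x,y=sys.argv[1],float(sys.argv[2]),float(sys.argv[3]); im=np.ascontiguousarray(cv2.imread(f'pics/w{t}.png')[:,:,::-1]); s,c=pickle.load(open(f'pics/w{t}.pkl','rb')); h=hsv(im).astype(int)
u,v=proj(c,(x,y,41))[0]; print('px',u.round(),v.round())
for lo in (100,130):
  m=((h[...,1]<50)&(h[...,2]>lo)).astype(np.uint8); m=cv2.morphologyEx(m,cv2.MORPH_CLOSE,np.ones((5,5)))
  for b in blobs(m,600):
    p=cast(c,np.argwhere(b[0])[:,::-1],41)
    if np.hypot(*(p.mean(0)-[x,y]))<40: r=cv2.minAreaRect(p.astype(np.float32)); print(lo,b[1],np.round(r[0],1),np.round(r[1],1),round(r[2],1))
E
python3 w.py 18|head -1; python3 hs.py 18 459 -206; python3 cork.py 18 459 -206 9 60; python3 d.py 459 -206 100 170.5
```

```text
38.65 [ 458.7 -205.7  152.4] [ 3.1412e+00 -7.0000e-04  2.9739e+00] cam at [ 380. -192.  328.] axis [ 0.31 -0.05 -0.95] 58.47900487950709
px 318.0 222.0
100 [ 285  151   67  130 7923] [ 456.9 -205.3] [44.6 92.4] 80.4
130 [ 285  152   66   55 1819] [ 428.  -199.5] [52.5 24.2] 59.5
130 [ 287  207   62   74 2760] [ 475.6 -208.7] [43.9 54.5] 80.4
n 596 px [274 183] [355 232]
rect [ 460.  -208.9] [62.5 38.2] 72.1
circ ((456.6249694824219, -207.86106872558594), 31.494300842285156)
38.7 [ 458.8 -205.8  152.6] [ 1.7999e+02 -2.0000e-02  1.7041e+02] q6 -2.03 cm [-0.03 -0.02  5.26] turn z -0.1
```

Heat sink at (458.2,-205.6), yaw 170.4°, 44.6 mm wide. The tool is already over it, so descending and gripping.

jog_arm([
  [1,0,0,4,0,0,0],
  [1,0,0,4,0,0,0],
  [1,0,0,4,0,0,0],
  [1,0,0,3,0,0,0],
  [1,0,0,1.5,0,0,0],
  [1,0,0,0.4,0,0,0],
  [0.8,0,0,0,0,0,0],
  [0.5,0,0,0,0,0,0],
], force=50)

```text
clock: 39.5
tool_pos: [459.9, -206.5, -15.0]
ee_rot: [-3.141, 0.002, 2.975]
ft_force: [-0.4, -0.3, -0.1]
finger_gap: 0.759
gripper_force: 0.0
```

jog_arm([
  [0.2,0,0,0,0,0,0],
  [0.1,0,0,0,0,0,0],
  [0,0,0,0,0,0,0],
  [-0.1,0,0,0,0,0,0],
  [-0.2,0,0,0,0,0,0],
  [-0.2,0,0,0,0,0,0],
  [-0.2,0,0,0,0,0,0],
  [-0.2,0,0,0,0,0,0],
])

```text
clock: 40.3
tool_pos: [459.8, -206.5, -14.9]
ee_rot: [-3.141, 0.002, 2.975]
ft_force: [-1.2, 0.6, 6.4]
finger_gap: 0.503
gripper_force: 51.9
```

```bash
python3 d.py 441 221.5 70 175.2
```

```text
40.3 [ 459.8 -206.5  -14.9] [-1.7994e+02  1.0000e-01  1.7046e+02] q6 -2.03 cm [ 8.93 41.89 -8.54] turn z -4.7
```

jog_arm([
  [-0.2,0,0,-0.5,0,0,0],
  [-0.2,0,0,-1.5,0,0,0],
  [-0.2,0,0,-3,0,0,0],
  [-0.2,0,0,-4,0,0,0],
  [-0.2,0.8,4.1,0,0,0,0],
  [-0.2,0.8,4.1,0,0,0,0],
  [-0.2,0.8,4.1,0,0,0,0],
  [-0.2,0.8,4.1,0,0,0,0],
])

```text
clock: 41.1
tool_pos: [453.5, -37.1, 73.4]
ee_rot: [3.141, -0.001, 2.974]
ft_force: [1.4, 0.7, -2.5]
finger_gap: 0.507
gripper_force: 51.3
```

jog_arm([
  [-0.2,0.8,4.1,0,0,0,0],
  [-0.2,0.8,4.1,0,0,0,0],
  [-0.2,0.8,4.1,0,0,0,0],
  [-0.2,0.8,4.1,0,0,0,0],
  [-0.2,0,0,0,0,0,-4.7],
  [-0.2,0,0,0,0,0,0],
  [-0.2,0,0,0,0,0,0],
  [-0.2,0,0,0,0,0,0],
])

```text
clock: 41.9
tool_pos: [450.0, 127.5, 73.5]
ee_rot: [-3.141, -0.001, 3.055]
ft_force: [0.3, -0.1, -1.7]
finger_gap: 0.504
gripper_force: 51.6
```

```bash
python3 d.py 441 222 70 175.2; python3 w.py 19|head -1;python3 cork.py 19 441 222 9 66
python3 - <<'E'
from h import *; import pickle
im=np.ascontiguousarray(cv2.imread('pics/w19.png')[:,:,::-1]); s,c=pickle.load(open('pics/w19.pkl','rb')); h=hsv(im).astype(int)
# heat sink in hand: bright low-sat pixels, cast on its top plane (z = 41 + lift)
zt=41+s['tool_pos'][2]+15; T=s['tool_pos'][:2]
m=((h[...,1]<50)&(h[...,2]>90)).astype(np.uint8); m=cv2.morphologyEx(m,cv2.MORPH_CLOSE,np.ones((5,5)))
for b in blobs(m,600):
    p=cast(c,np.argwhere(b[0])[:,::-1],zt)
    if np.hypot(*(p.mean(0)-T))<50: r=cv2.minAreaRect(p.astype(np.float32)); print(b[1],np.round(r[0]-T,1),np.round(r[1],1),round(r[2],1))
E
```

```text
41.9 [450.  127.5  73.5] [-1.7999e+02 -4.0000e-02  1.7501e+02] q6 -1.43 cm [1.71 9.34 0.35] turn z -0.2
41.9 [450.  127.5  73.5] [-3.1415e+00 -6.0000e-04  3.0545e+00] cam at [370. 135. 249.] axis [ 0.31 -0.03 -0.95] 58.47900487950709
n 19162 px [422 116] [546 299]
rect [440.5 222.3] [ 60.4 108.8] 85.2
circ ((440.5577392578125, 222.60546875), 61.93313217163086)
[ 261  205   16  252 1514] [ -7.5 -14.9] [ 2.7 90.6] 84.7
[ 276  205   16  254 1978] [-6.7 -9.9] [ 3.  91.5] 85.2
[  291   205    70   259 13225] [-4.4  3. ] [20.3 93.8] 85.4
[ 361  205   16  252 1564] [-4.8 16.6] [ 2.9 90.6] 85.6
[ 376  219   18  238 1322] [-2.3 21.5] [ 2.2 86.4] 85.0
[ 243  225   20  231 1283] [ -5.2 -20.2] [ 2.1 84.2] 85.1
```

Long pad at (440.5,222.4), 60.4x108.8 mm, 175.2°. The heat sink in the hand is at the same yaw. Carrying it over and lowering.

jog_arm([
  [-0.2,0.81,4.69,0,0,0,0],
  [-0.2,0.81,4.69,0,0,0,0],
  [-0.2,0,0,3,0,0,0],
  [-0.2,0,0,2.5,0,0,0],
  [-0.2,0,0,1.7,0,0,0],
  [-0.2,0,0,0.6,0,0,0],
  [-0.2,0,0,0.2,0,0,0],
  [-0.2,0,0,0,0,0,0],
])

```text
clock: 42.75
tool_pos: [442.7, 222.8, -5.6]
ee_rot: [3.141, 0.001, 3.056]
ft_force: [0.2, -0.6, -1.2]
finger_gap: 0.503
gripper_force: 51.9
```

```bash
python3 d.py 442 222.4 -14.9 175.2
```

```text
42.75 [442.7 222.8  -5.6] [1.7998e+02 5.0000e-02 1.7509e+02] q6 -1.22 cm [ 0.07 -0.04  0.93] turn z -0.1
```

jog_arm([
  [-0.2,0.05,0,0.3,0,0,0],
  [-0.2,0,0,0.2,0,0,0],
  [-0.2,0,0,0.15,0,0,0],
  [-0.2,0,0,0.1,0,0,0],
  [-0.2,0,0,0.05,0,0,0],
  [-0.2,0,0,0,0,0,0],
  [-0.2,0,0,0,0,0,0],
  [-0.2,0,0,0,0,0,0],
])

```text
clock: 43.55
tool_pos: [441.5, 223.1, -14.1]
ee_rot: [3.142, 0.0, 3.057]
ft_force: [0.2, 0.2, -1.9]
finger_gap: 0.501
gripper_force: 51.9
```

jog_arm([
  [-0.2,0,-0.05,0.03,0,0,0],
  [-0.2,0,0,0.03,0,0,0],
  [-0.2,0,0,0.03,0,0,0],
  [-0.2,0,0,0,0,0,0],
  [0.0,0,0,0,0,0,0],
  [0.1,0,0,0,0,0,0],
  [0.2,0,0,0,0,0,0],
  [0.5,0,0,0,0,0,0],
])

```text
clock: 44.35
tool_pos: [441.7, 222.7, -15.0]
ee_rot: [3.141, 0.001, 3.057]
ft_force: [0.1, 1.0, 0.5]
finger_gap: 0.745
gripper_force: 0.0
```

jog_arm([
  [0.8,0,0,0,0,0,0],
  [1,0,0,-2,0,0,0],
  [1,0,0,-4,0,0,0],
  [1,0,0,-4,0,0,0],
  [1,0,0,-4,0,0,0],
  [1,0,0,-3,0,0,0],
  [1,0,0,0,0,0,0],
  [1,0,0,0,0,0,0],
])

```text
clock: 45.15
tool_pos: [441.7, 222.7, 155.4]
ee_rot: [3.141, 0.001, 3.057]
ft_force: [-1.1, 0.1, -1.1]
finger_gap: 0.997
gripper_force: 0.0
```

```bash
python3 w.py 20|head -1; python3 hs.py 20 441 222; python3 cork.py 20 441 222 9 66; python3 d.py 464 1 150
```

```text
45.15 [441.7 222.7 155.4] [3.1411e+00 1.5000e-03 3.0571e+00] cam at [361. 230. 331.] axis [ 0.31 -0.03 -0.95] 58.47900487950709
px 317.0 219.0
100 [ 286  148   65  130 7753] [438.7 223.1] [43.9 93. ] 85.1
130 [ 286  148   44   38 1268] [403.1 217.9] [23.8 30.4] 2.2
130 [ 287  208   62   70 2012] [459.2 221.4] [43.9 51.9] 85.0
n 3023 px [278 134] [358 272]
rect [440.1 223. ] [ 59.4 109. ] 85.2
circ ((440.09210205078125, 223.22589111328125), 61.66252517700195)
45.2 [440.7 222.4 153.9] [-1.7997e+02 -8.0000e-02  1.7515e+02] q6 -1.22 cm [ -4.19 -21.86   0.4 ]
```

Heat sink (440.2,223.1) against its pad (440.1,223.0), both 85.1-85.2°: placed. Back to the tray for the capacitor.

jog_arm([
  [1,-0.84,-4.37,0,0,0,0],
  [1,-0.84,-4.37,0,0,0,0],
  [1,-0.84,-4.37,0,0,0,0],
  [1,-0.84,-4.37,0,0,0,0],
  [1,-0.84,-4.37,0,0,0,0],
  [0.4,0,0,0,0,0,0],
  [0.4,0,0,0,0,0,0],
  [0.4,0,0,0,0,0,0],
], force=35)

```text
clock: 46.0
tool_pos: [463.8, 2.3, 153.4]
ee_rot: [3.141, -0.003, 3.058]
ft_force: [0.1, -0.2, -0.1]
finger_gap: 0.701
gripper_force: 0.0
```

```bash
cat > cap.py <<'E'
# dark body + bright top of capacitor: fit circle to the top disc
import sys,pickle; from h import *
t,x,y,z=sys.argv[1],*map(float,sys.argv[2:]); im=np.ascontiguousarray(cv2.imread(f'pics/w{t}.png')[:,:,::-1]); s,c=pickle.load(open(f'pics/w{t}.pkl','rb')); h=hsv(im).astype(int)
u,v=proj(c,(x,y,z))[0].round().astype(int); print('px',u,v)
Y,X=np.mgrid[:480,:640]; near=np.hypot(X-u,Y-v)<45
g=cv2.cvtColor(im,cv2.COLOR_RGB2GRAY)
cs=cv2.HoughCircles(g[v-60:v+60,u-60:u+60],cv2.HOUGH_GRADIENT,1.2,20,param1=80,param2=14,minRadius=12,maxRadius=32)
if cs is not None:
    for a in cs[0][:4]: print('hough',(a[:2]+[u-60,v-60]).round(1),a[2],cast(c,a[:2]+[u-60,v-60],z).round(1))
dark=near&(h[...,2]<45); p=np.argwhere(dark)[:,::-1]; print('dark',len(p),p.min(0) if len(p) else 0,p.max(0) if len(p) else 0)
for lo in (100,120,150):
  for b in blobs(near&(h[...,1]<60)&(h[...,2]>lo),150): r=cv2.minAreaRect(cast(c,np.argwhere(b[0])[:,::-1],z).astype(np.float32)); print(lo,b[1],np.round(r[0],1),np.round(r[1],1))
E
python3 w.py 21|head -1; python3 cap.py 21 463 0.5 56; python3 cork.py 21 457 -207 9 36
```

```text
46.0 [463.8   2.3 153.4] [ 3.1408e+00 -3.0000e-03  3.0576e+00] cam at [384.   9. 330.] axis [ 0.31 -0.02 -0.95] 58.47900487950709
px 315 226
hough [313.2 227.8] 18.84 [[464.   -0.8]]
hough [298.8 248.2] 26.04 [[477.5 -11.7]]
hough [336.  245.8] 31.320002 [[477.9  13.4]]
hough [314.4 207.4] 16.44 [[450.2   1.2]]
dark 807 [292 193] [335 247]
100 [ 271  182   89   89 4328] [4.639e+02 4.000e-01] [58.8 60.8]
100 [295 211  37  36 873] [464.7  -1. ] [24.  24.3]
120 [ 271  197   89   74 2974] [472.1  -3.7] [59.9 43.4]
120 [297 232  29  14 232] [471.4  -2.9] [18.7  9.1]
150 [ 271  198   89   73 2918] [472.5  -3.9] [59.9 42.7]
150 [297 232  28  14 211] [472.   -3.2] [ 9.8 16.8]
n 5045 px [  7 183] [ 91 261]
rect [ 456.6 -206.2] [62.5 64.3] 31.5
circ ((456.4372863769531, -206.49505615234375), 32.64337921142578)
```

Capacitor at (464.3,-0.9) in the tray; the free round pad is at (456.5,-206.4), radius 32.6 mm (32 mm expected). Gripping the capacitor, deeper this time.

jog_arm([
  [0.4,-0.05,-0.3,4,0,0,0],
  [0.4,0,0,4,0,0,0],
  [0.4,0,0,2,0,0,0],
  [0.4,0,0,0,0,0,0],
  [0.4,0,0,0,0,0,0],
  [0.4,0,0,0,0,0,0],
  [0.4,0,0,0,0,0,0],
  [0.4,0,0,0,0,0,0],
])

```text
clock: 46.85
tool_pos: [466.1, -1.8, 56.3]
ee_rot: [-3.141, 0.003, 3.057]
ft_force: [0.4, 1.0, -0.5]
finger_gap: 0.7
gripper_force: 0.0
```

```bash
python3 d.py 464.3 -0.9 -8; python3 w.py 22|head -1; python3 cap.py 22 464.3 -0.9 56|head -3
```

```text
46.85 [466.1  -1.8  56.3] [-1.7998e+02  1.5000e-01  1.7517e+02] q6 -1.71 cm [0.2  0.07 6.43] 46.85 [466.1  -1.8  56.3] [-3.1413e+00  2.7000e-03  3.0573e+00] cam at [386.   5. 232.] axis [ 0.31 -0.03 -0.95] 58.47900487950709
px 319 284
hough [319.6 284.6] 27.36 [[464.6  -0.8]]
hough [319.6 251. ] 27.240002 [[448.7   0.5]]
```

jog_arm([
  [0.4,0.15,0.07,2.5,0,0,0],
  [0.4,0,0,2.5,0,0,0],
  [0.4,0,0,1.2,0,0,0],
  [0.4,0,0,0.2,0,0,0],
  [0.4,0,0,0,0,0,0],
  [0.2,0,0,0,0,0,0],
  [0,0,0,0,0,0,0],
  [-0.2,0,0,0,0,0,0],
])

```text
clock: 47.7
tool_pos: [464.4, -1.0, -8.2]
ee_rot: [-3.141, 0.002, 3.057]
ft_force: [0.4, -0.0, -0.1]
finger_gap: 0.398
gripper_force: 0.0
```

jog_arm([
  [-0.3,0,0,0,0,0,0],
  [-0.4,0,0,0,0,0,0],
  [-0.5,0,0,0,0,0,0],
  [-0.6,0,0,0,0,0,0],
  [-0.6,0,0,0,0,0,0],
  [-0.6,0,0,0,0,0,0],
  [-0.6,0,0,0,0,0,0],
  [-0.6,0,0,0,0,0,0],
])

```text
clock: 48.5
tool_pos: [464.3, -1.0, -8.3]
ee_rot: [-3.141, 0.001, 3.057]
ft_force: [-0.2, -0.8, 5.4]
finger_gap: 0.338
gripper_force: 34.6
```

```bash
python3 d.py 456.5 -206.4 75
```

```text
48.5 [464.3  -1.   -8.3] [-1.7999e+02  7.0000e-02  1.7516e+02] q6 -1.71 cm [ -0.96 -20.53  -8.33]
```

jog_arm([
  [-0.6,0,0,-1,0,0,0],
  [-0.6,0,0,-2.5,0,0,0],
  [-0.6,0,0,-3,0,0,0],
  [-0.6,-0.19,-4.1,0,0,0,0],
  [-0.6,-0.19,-4.1,0,0,0,0],
  [-0.6,-0.19,-4.1,0,0,0,0],
  [-0.6,-0.19,-4.1,0,0,0,0],
  [-0.6,-0.19,-4.1,0,0,0,0],
])

```text
clock: 49.3
tool_pos: [455.1, -207.2, 56.0]
ee_rot: [3.141, -0.0, 3.057]
ft_force: [0.1, 0.4, -0.4]
finger_gap: 0.341
gripper_force: 34.7
```

jog_arm([
  [-0.6,0,0,0,0,0,0],
  [-0.6,0,0,2.5,0,0,0],
  [-0.6,0,0,2,0,0,0],
  [-0.6,0,0,1,0,0,0],
  [-0.6,0,0,0,0,0,0],
  [-0.6,0,0,0,0,0,0],
  [-0.6,0,0,0,0,0,0],
  [-0.6,0,0,0,0,0,0],
])

```text
clock: 50.1
tool_pos: [456.6, -206.3, 2.1]
ee_rot: [-3.141, 0.002, 3.057]
ft_force: [-0.5, 0.2, -0.6]
finger_gap: 0.338
gripper_force: 34.8
```

```bash
python3 d.py 456.5 -206.4 -5.3; python3 w.py 23|head -1; python3 cork.py 23 456.5 -206.4 9 37
```

```text
50.1 [ 456.6 -206.3    2.1] [-1.7994e+02  1.1000e-01  1.7517e+02] q6 -2.11 cm [ 0.01 -0.01  0.74] 50.1 [ 456.6 -206.3    2.1] [-3.1405e+00  1.9000e-03  3.0573e+00] cam at [ 376. -199.  178.] axis [ 0.31 -0.03 -0.95] 58.47900487950709
n 8021 px [242 224] [386 316]
rect [ 445.4 -207.3] [62.3 41.8] 86.9
circ ((455.7601623535156, -207.85459899902344), 31.5919246673584)
```

jog_arm([
  [-0.6,0,-0.08,0.3,0,0,0],
  [-0.6,0,0,0.2,0,0,0],
  [-0.6,0,0,0.1,0,0,0],
  [-0.6,0,0,0.05,0,0,0],
  [-0.6,0,0,0,0,0,0],
  [-0.6,0,0,0,0,0,0],
  [-0.6,0,0,0,0,0,0],
  [-0.6,0,0,0,0,0,0],
])

```text
clock: 50.95
tool_pos: [455.6, -206.7, -5.3]
ee_rot: [3.141, -0.001, 3.057]
ft_force: [-1.9, 1.3, 5.8]
finger_gap: 0.343
gripper_force: 35.1
```

Contact (5.8 N upward). Releasing gently and backing off.

jog_arm([
  [-0.6,0,0,-0.03,0,0,0],
  [-0.6,0,0,0,0,0,0],
  [-0.3,0,0,0,0,0,0],
  [-0.2,0,0,0,0,0,0],
  [-0.1,0,0,0,0,0,0],
  [0,0,0,0,0,0,0],
  [0.2,0,0,0,0,0,0],
  [0.2,0,0,0,0,0,0],
])

```text
clock: 51.75
tool_pos: [455.7, -206.7, -5.3]
ee_rot: [-3.142, -0.0, 3.057]
ft_force: [-0.9, -0.1, 0.5]
finger_gap: 0.597
gripper_force: 0.0
```

jog_arm([
  [0.2,0,0,-1,0,0,0],
  [0.2,0,0,-3,0,0,0],
  [0.2,0,0,-4,0,0,0],
  [1,0,0,-4,0,0,0],
  [1,0,0,-4,0,0,0],
  [1,0,0,0,0,0,0],
  [1,0,0,0,0,0,0],
  [1,0,0,0,0,0,0],
])

```text
clock: 52.55
tool_pos: [454.9, -206.2, 153.8]
ee_rot: [3.141, -0.002, 3.057]
ft_force: [0.9, -0.5, -0.6]
finger_gap: 1.002
gripper_force: 0.0
```

```bash
python3 w.py 24|head -1; python3 cork.py 24 456.5 -207 9 37; python3 cap.py 24 456 -207 59
python3 - <<'E'
from h import *
# tray empty? and bystanders unmoved vs. the first pictures
for n in('scene','side'):
    a=cv2.imread(f'pics/{n}0.png'); b=np.ascontiguousarray(optics.snapshot(n)[:,:,::-1]); cv2.imwrite(f'pics/{n}_end.png',b)
    c=optics.camera_info(n); d=np.abs(a.astype(int)-b).max(2)
    for k,X in dict(spool=(660,318,20),flux=(655,-318,30),driver=(815,-2,8),tray=(464,1,8),green=(470,325,15),cap=(456.5,-207,50)).items():
        u,v=proj(c,X)[0].round().astype(int); print(n,k,u,v,'diff px',int((d[max(v-18,0):v+18,max(u-18,0):u+18]>40).sum()))
E
```

```text
52.55 [ 454.9 -206.2  153.8] [ 3.1406e+00 -1.6000e-03  3.0570e+00] cam at [ 375. -199.  330.] axis [ 0.31 -0.02 -0.95] 58.47900487950709
n 3032 px [276 171] [356 249]
rect [ 455.1 -207.9] [60.9 62.7] 3.8
circ ((456.25018310546875, -207.86119079589844), 31.577672958374023)
px 317 230
hough [326.  211.4] 31.320002 [[ 444.1 -199.9]]
hough [304.4 203. ] 27.36 [[ 437.4 -213.4]]
hough [315.2 230.6] 20.64 [[ 456.5 -208. ]]
hough [302.  261.8] 28.68 [[ 477.7 -218.8]]
dark 884 [296 193] [339 249]
100 [299 212  38  36 857] [ 456.1 -206.5] [23.9 23.8]
120 [300 230  26  18 240] [ 462.1 -211. ] [18.5  9.2]
scene spool 445 218 diff px 0
scene flux 175 412 diff px 0
scene driver 400 361 diff px 0
scene tray 268 248 diff px 0
scene green 380 178 diff px 0
scene cap 169 287 diff px 1215
side spool 249 322 diff px 0
side flux 311 154 diff px 0
side driver 228 222 diff px 0
side tray 360 237 diff px 0
side green 337 339 diff px 0
side cap 373 176 diff px 540
```

Capacitor (456.1,-206.6) against its pad (456.2,-207.9), standing upright. The tray area and bystanders match the first pictures, and the arm is clear. Handing in.

```bash
python3 -c "
from plant import ticket; print(ticket.sign_off())"
```

```text
the job is handed in; nothing more can be done
None
```

The job is handed in at about 53 s of the 128 s allowed: all four parts stand upright on their own pads, each centred to about 1.5 mm by my last wrist-camera measurements; the tray is empty, and the spool, bottle and screwdriver show no change in before/after pictures (I did not compare the multimeter).

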